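# Nest three empty parts bins on the bench hook

## Robot

A 7-joint arm with a two-finger parallel gripper is mounted at the origin on the work surface. World frame = base frame: x ahead of the robot, y to its left, z up, the work surface at z = 0. Lengths are in m, angles in rad, forces in N, time in s.
With the tool pointing down it reaches from about 0.425 to 0.925 m from the base axis. Payload 6.8 kg.
Tool frame: the origin (TCP) lies between the finger pads; the fingertips stand 17 mm ahead of it and the grasp point (between the pads) lies 2 mm behind it; x points along the fingers, y is the direction in which the jaws open and shut, and the axes are right-handed (so a half turn about x gives the same grasp; the last joint's range is limited). The gripper opens to 85 mm and grips with 20 to 120 N. Pads are 22 mm wide; open, the fingers measure 114 mm over their backs; the gripper's body (76 mm by 85 mm) begins 54 mm behind the grasp point. The pads swing forward as they close: fully open they stand 13 mm farther back than shut.
Start: joints at [-1.313, 0.477, 0.022, 1.555, -0.011, 1.109, -0.083], TCP at [0.241, 0.63, 0.248] pointing down, gripper open.
Joint ranges: [-2.96, 2.96], [-0.34, 2.1], [-1.41, 1.46], [0.24, 2.44], [-1.37, 4.51], [0.17, 1.92], [-2.96, 2.96]. Speed limits (rad/s): [2.39, 2.39, 3.14, 3.14, 3.14, 3.14, 3.14].

## Interface

Orientations are given as a rotation vector (axis times angle).
In Python, from bench import r gives the robot as it stands. The module is installed in compiled form; this text tells all that it offers.
- The arm moves only by the tool apply_moves, never from a script. Its argument "increments" is text: rows parted by semicolons, each of 7 numbers parted by spaces: the finger opening in mm, from 0 to 85.4, then the shift along the tool's x, y, z normalised to -1 to 1, where 1 is 100 cm, then the turn, a rotation vector about the tool's x, y, z normalised to -1 to 1, where 1 is 0.12 rad. In form: gripper x y z wx wy wz; .... A call has exactly 8 rows; each row shifts and turns the commanded pose from where the row before left it, along the tool's axes as they then stand; what a row does not reach is not made up. A row lasts 1/10 s, in which the tool goes at most 50 mm and 8.59 degrees, less where a joint would pass 70% of its speed; a pose out of reach is approached as far as the arm can. A call with a number of a shift or a turn outside -1 to 1 is refused whole. A call with a gripper value outside its range is refused whole. The fingers move at their own pace and stop on an object; "squeeze" is the grip in N (left out, the last holds). Time passes only in rows, so rows that do not move let the fingers close, or fill a call up. It gives the time, the measured TCP pose, the force and the opening at its end, in the units of the state.
- r.get_obs(): the state, without advancing time (a new reading comes with each control period).
- r.grab_frame(name): name is "scene" or "top" or "wrist"; returns a dict with "color" (480x640x3 uint8, blue, green, red), "fx", "fy", "cx", "cy" (pixels), "origin" and "orientation" of the camera in the world. Camera axes: x right, y up, looking along -z (the intrinsics and any distortion apply to the point x, -y, -z); pixel columns grow to the right and rows downward; lengths in m; the calibration is good to about 2 mm. A picture is of the moment at which its call begins. There is no depth.
- r.hand_in(): hands the job in, once; it reports no verdict.
The state is a dict: "clock": time; "joints": joint angles; "qvel": joint speeds; "tau": joint torques, N m; "tcp_pos": TCP position; "orientation": TCP orientation; "contact_force": force on the tool from outside, world axes, zero at the start; "moment": the same for the moment, N m; "grip_width": finger opening in m.
Only numpy, scipy, OpenCV 4.12 (cv2) and the standard library are available. Lean on these libraries where they do the work, as an engineer would, in place of code of your own. Each camera call takes 0.05 s, during which the arm holds its last target. There are 200 camera calls.

## Task

Clear the three empty parts bins off the bench by hanging them on the one hook, largest first, then the medium, then the small, so that each nests inside the one before. Carry each lug over the hook's upturned end with the bin kept lifted, push it firmly but gently home until you feel its rubber pad press against the upright or the lug behind it, and only then lower it until the hook carries it and let go. Do not force the hook or the bins (18 N at most) and leave everything else on the bench where it is.

Things in the scene. Friction and masses are not known exactly. Their poses are not given: they have to be found in the camera images.
- bin_large: Grey open-fronted parts bin, the largest: 110 deep (own x) x 120 wide (y) x 58 mm high, walls 3 mm, sides sloping to a front lip 20 mm high. Origin: centre of underside; lip at -x, back at +x. A rib 30 mm wide (y), 14 mm deep (x) at mid back, rear face flush with the back, rises to a lug head 130 mm above the underside. Grip the lug by its 30 mm width, fingers not sticking out behind it. About 180 g, +-40%.
- bin_large_eye (a point): Middle of the flat roof of the window through that bin's lug, 110 mm above its underside, 7 mm in front of the lug's rear face; the hook carries it here. The window is 14 mm wide (y), 38 high, open along x. A firm black rubber pad, 24 mm wide, is glued to the lug's rear: 1 to 6 mm thick, different on each bin and not measured, so how far the lug goes home must be felt.
- bin_medium: Grey open-fronted parts bin, middle size: 82 deep (own x) x 98 wide (y) x 48 mm high, walls 3 mm, sides sloping to a front lip 18 mm high. Origin: centre of underside; lip at -x, back at +x. A rib 30 mm wide (y), 14 mm deep (x) at mid back, rear face flush with the back, rises to a lug head 122 mm above the underside. Grip the lug by its 30 mm width, fingers not sticking out behind it. About 140 g, +-40%.
- bin_medium_eye (a point): Middle of the flat roof of the window through that bin's lug, 102 mm above its underside, 7 mm in front of the lug's rear face; the hook carries it here. The window is 14 mm wide (y), 38 high, open along x. A firm black rubber pad, 24 mm wide, is glued to the lug's rear: 1 to 6 mm thick, different on each bin and not measured, so how far the lug goes home must be felt.
- bin_small: Grey open-fronted parts bin, the smallest: 54 deep (own x) x 76 wide (y) x 38 mm high, walls 3 mm, sides sloping to a front lip 16 mm high. Origin: centre of underside; lip at -x, back at +x. A rib 30 mm wide (y), 14 mm deep (x) at mid back, rear face flush with the back, rises to a lug head 114 mm above the underside. Grip the lug by its 30 mm width, fingers not sticking out behind it. About 100 g, +-40%.
- bin_small_eye (a point): Middle of the flat roof of the window through that bin's lug, 94 mm above its underside, 7 mm in front of the lug's rear face; the hook carries it here. The window is 14 mm wide (y), 38 high, open along x. A firm black rubber pad, 24 mm wide, is glued to the lug's rear: 1 to 6 mm thick, different on each bin and not measured, so how far the lug goes home must be felt.
- stand: Aluminium upright, 30 x 30 mm, 184 high, fixed on a foot plate 8 mm thick reaching 110 mm to own -x; a crossbar 170 mm long (y), 35 to 65 mm up, flush with its front, is behind the hung bins. Origin: upright's centre at bench height. One hook points to own -x. Home: the large lug's pad on the front face (x = -15 mm), each next pad on the front of the lug before. Over 18 N is too much.
- hook_root (a point): Where the axis of the 8 mm round hook bar leaves the upright's front face, 149 mm above the bench; axes as the stand's. From here the bar rises at 8 degrees towards the stand's -x. Hung, the window roofs lie about 155 (large), 158 (medium) and 160 mm (small) above the bench, 2 mm either way, the bins level. The bar gives 1 mm per 4 N of load.
- hook_tip (a point): Top of the hook's upturned 8 mm round end, 74 mm out from the upright's front face, 175 mm above the bench, 11 mm above the bar. A lug passes over it with its window roof 177 to 182 mm above the bench; kept at that height, the bin also clears the front lip of the bin hung before.
- multimeter: Bystander: yellow hand multimeter lying flat, 150 x 78 x 42 mm. Origin at the underside. Leave it where it is.
- spray: Bystander: white spray can, 52 mm round, 165 mm tall. Origin at the underside. Leave it where it is.
- mug: Bystander: white mug, 76 mm round, 85 mm tall. Origin at the underside. Leave it where it is.
- flux: Bystander: small amber flux jar, 42 mm round, 42 mm tall. Origin at the underside. Leave it where it is.
- driver: Bystander: screwdriver lying on the bench. Origin at the underside. Leave it where it is.
- board: Bystander: green circuit board with heat sink, 120 x 85 x 25 mm, lying flat. Origin at the underside. Leave it where it is.
- pliers: Bystander: red-handled pliers lying on the bench. Origin at the underside. Leave it where it is.

How it is judged:
On the way, in this order (a step that is already met when the one before it is completed fails the run):
1. press the large bin's lug home against the upright (x of bin_large_eye in the frame of stand between -0.03 and -0.021 m and contact force between bin_large and stand above 3.5 N), for 0.15 s.
2. with the large one hung, press the medium bin's lug home against the large bin's lug (x of bin_medium_eye in the frame of bin_large_eye between -0.022 and -0.013 m and contact force between bin_medium and bin_large above 3.5 N and x of bin_large_eye in the frame of stand between -0.03 and -0.021 m and z of bin_large_eye in the frame of stand between 0.15 and 0.16 m and y of bin_large_eye in the frame of stand between -0.007 and 0.007 m and angle between bin_large's own z axis and vertical below 0.12 rad), for 0.15 s.
3. with the medium one hung, press the small bin's lug home against the medium bin's lug (x of bin_small_eye in the frame of bin_medium_eye between -0.022 and -0.013 m and contact force between bin_small and bin_medium above 3.5 N and x of bin_medium_eye in the frame of bin_large_eye between -0.022 and -0.013 m and z of bin_medium_eye in the frame of stand between 0.153 and 0.163 m and y of bin_medium_eye in the frame of stand between -0.007 and 0.007 m and angle between bin_medium's own z axis and vertical below 0.12 rad), for 0.15 s.
At the end, for the whole second after the job is handed in: All three bins hang at rest, level within 7 degrees: pad against upright, then pad against lug (gap lug to upright and lug to lug under 8 mm, pads included), window roofs on the hook bar (height within 5 mm, sideways 7 mm). Each lug was pressed home with over 3.5 N on the way (x of bin_large_eye in the frame of stand between -0.03 and -0.021 m and z of bin_large_eye in the frame of stand between 0.15 and 0.16 m and y of bin_large_eye in the frame of stand between -0.007 and 0.007 m and angle between each of bin_large, bin_medium, bin_small's own z axis and vertical below 0.12 rad and linear speed of each of bin_large, bin_medium, bin_small below 0.02 m/s and x of bin_medium_eye in the frame of bin_large_eye between -0.022 and -0.013 m and z of bin_medium_eye in the frame of stand between 0.153 and 0.163 m and y of bin_medium_eye in the frame of stand between -0.007 and 0.007 m and x of bin_small_eye in the frame of bin_medium_eye between -0.022 and -0.013 m and z of bin_small_eye in the frame of stand between 0.155 and 0.165 m and y of bin_small_eye in the frame of stand between -0.007 and 0.007 m); the robot touches nothing.
It fails at once if more than 18 N between a bin and the stand or another bin (contact force between any of bin_large, bin_medium, bin_small and stand above 18 N or contact force between any of bin_medium, bin_small and bin_large above 18 N or contact force between bin_small and bin_medium above 18 N).
It fails at once if a bystander is shifted by more than 30 mm (distance of any of multimeter, spray, mug, flux, driver, board, pliers from where it was at the start of the episode above 0.03 m).
It also fails if it takes over 72 s, if anything falls off the work surface, if the arm or the gripper's body presses on something with over 40 N, if the wrist force passes 120 N, or if a joint passes its speed limit or range.

## Working session

There is one attempt and no reset: what is moved stays moved. The work goes in short steps, Python scripts to look and compute and a tool call to move; the robot and the scene stay as the last step left them, time stands still between calls to the robot, and variables do not carry over. Pictures are saved under pics/ and viewed, about 8 in all and at most 12, crops included, and the job is handed in when it is done.

Besides the shell and the picture viewer there is one more tool, called after "Request:" by a JSON object that holds its "name" and its "arguments", one argument or row to a line. apply_moves: Moves the arm, as the interface text tells. Scaled input: -1 to 1 covers 100 cm each way for a shift and 0.12 rad each way for a turn. Its arguments: {"type":"object","properties":{"increments":{"type":"string"},"squeeze":{"type":"number"}},"required":["increments"]}

```bash
mkdir -p pics; python3 - <<'E'
from bench import r
import cv2
o=r.get_obs(); print(o)
for n in("scene","top"):
    f=r.grab_frame(n); cv2.imwrite(f"pics/{n}0.png",f["color"]); print({k:v for k,v in f.items() if k!="color"})
E
```

```text
{'clock': 0.0, 'joints': array([-1.31309357,  0.47777681,  0.02232895,  1.55645632, -0.01151665,
        1.10928488, -0.08311347]), 'qvel': array([ 0.00172879, -0.001705  ,  0.0007576 , -0.00037645,  0.00079748,
       -0.00046992,  0.00065165]), 'tau': array([-1.79776898e-04, -5.96438384e+01,  1.60792217e+00, -2.81205618e+01,
        1.24479129e-02,  9.32816503e-03, -1.15553732e-05]), 'tcp_pos': array([0.24124786, 0.62981696, 0.24733903]), 'orientation': array([ 0.28560321,  1.55189043, -0.28841952]), 'contact_force': array([-1.02426416, -0.04996057, -0.69460583]), 'moment': array([-0.04505187,  0.02124212,  0.02317542]), 'grip_width': 0.08547401936834027}
{'fx': 526.2577174608659, 'fy': 526.2577174608659, 'cx': 326.69737166047486, 'cy': 238.26972037399844, 'origin': array([1.09663779, 0.6816266 , 0.93219321]), 'orientation': array([0.36626508, 1.02755292, 2.31302575])}
{'fx': 607.6922349820649, 'fy': 607.6922349820649, 'cx': 318.075159190259, 'cy': 237.83330578151168, 'origin': array([ 0.33827892, -0.02427191,  1.73105441]), 'orientation': array([ 0.11131159, -0.11656165, -1.557423  ])}
```

View pics/scene0.png

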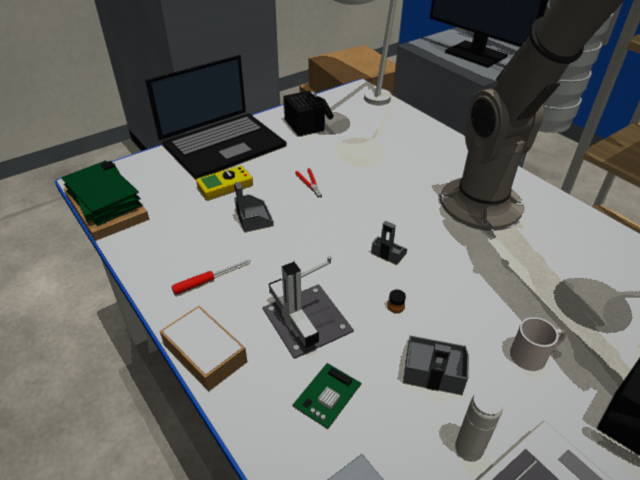

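View pics/top0.png

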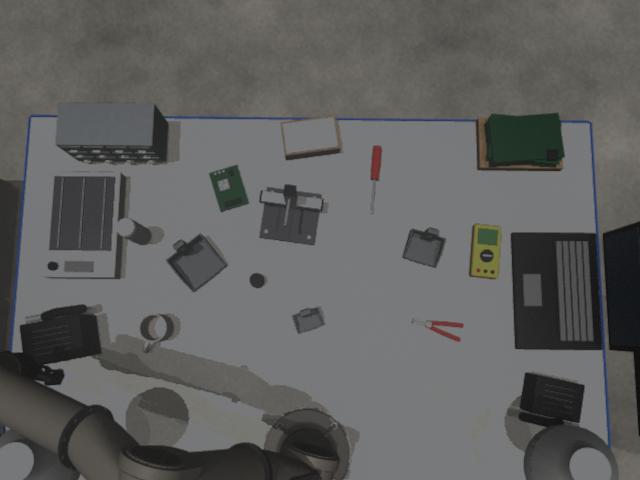

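The top view shows the stand at about (290,212), the large bin at (197,262), the medium at (425,247) and the small at (309,319). The hook points down-image, towards the robot. Next I'll enlarge these areas.

```bash
cat > h.py <<'E'
import numpy as np, cv2
from scipy.spatial.transform import Rotation as R
from bench import r
def ray(f,u,v):
    d=R.from_rotvec(f["orientation"]).apply([(u-f["cx"])/f["fx"],-(v-f["cy"])/f["fy"],-1]); return f["origin"],d
def onz(f,u,v,z):
    o,d=ray(f,u,v); return o+d*(z-o[2])/d[2]
def proj(f,p):
    q=R.from_rotvec(f["orientation"]).inv().apply(np.asarray(p)-f["origin"]); return f["cx"]-f["fx"]*q[0]/q[2], f["cy"]+f["fy"]*q[1]/q[2]
def tri(f,a,g,b):
    o,d=ray(f,*a);p,e=ray(g,*b); s=np.linalg.lstsq(np.c_[d,-e],p-o,rcond=None)[0]
    A=o+s[0]*d;B=p+s[1]*e; return (A+B)/2,np.linalg.norm(A-B)
def crop(f,u,v,w=80,h=60,k=5):
    return cv2.resize(f["color"][v-h//2:v+h//2,u-w//2:u+w//2],None,fx=k,fy=k,interpolation=cv2.INTER_CUBIC)
E
python3 - <<'E'
from h import *
t=r.grab_frame("top");s=r.grab_frame("scene")
def gam(i): return (255*(i/255.)**.55).astype('uint8')
def comp(f,cs,n):
    c=[gam(crop(f,*a)) for a in cs]; cv2.imwrite(n,np.vstack([np.hstack(c[:2]),np.hstack(c[2:])]))
comp(t,[(195,262),(425,247),(309,319),(291,212)],"pics/t1.png")
comp(s,[(437,362),(254,208),(389,243),(305,275)],"pics/s1.png")
E
```

```text
(no output)
```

View pics/t1.png

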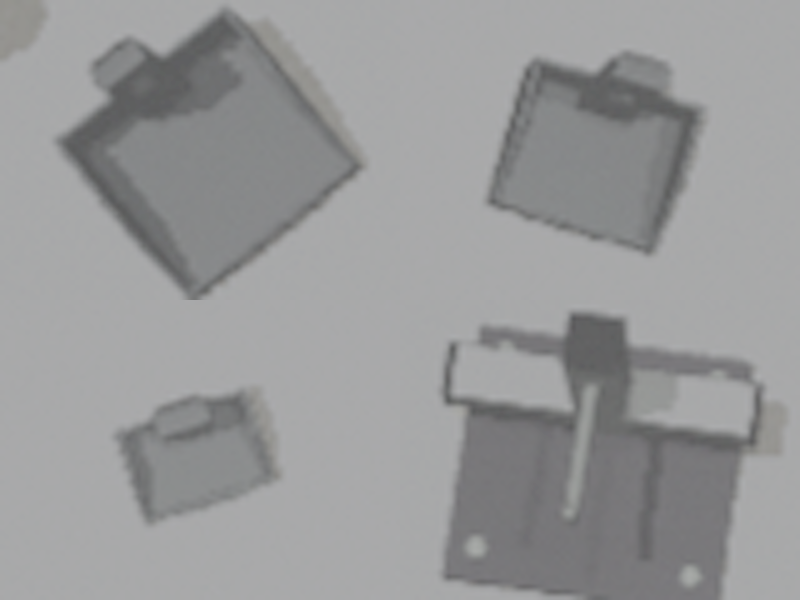

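View pics/s1.png

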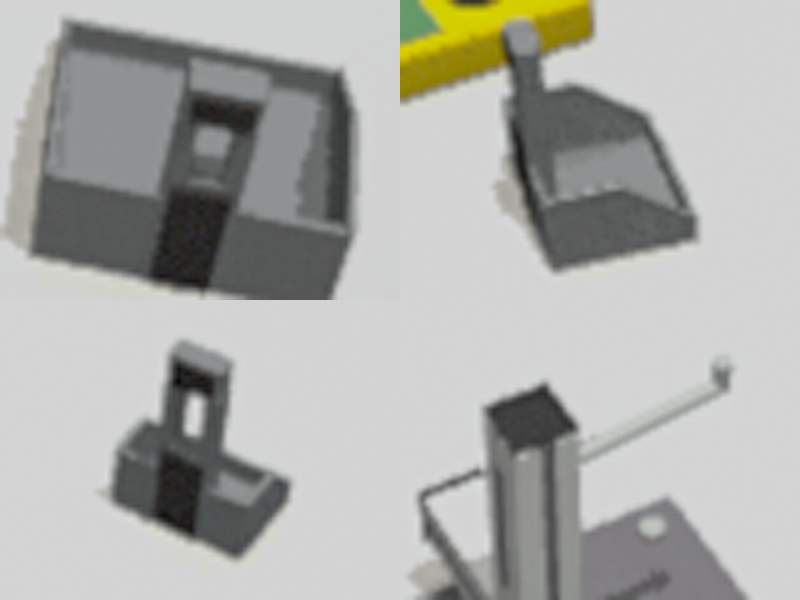

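```bash
cat > m.py <<'E'
from h import *
t=r.grab_frame("top");s=r.grab_frame("scene")
def P(o,p): return [o[0]+(p[0]+.5)/5-.5,o[1]+(p[1]+.5)/5-.5]
T=dict(L=(155,232),M=(385,217),S=(269,289),K=(251,182))
C=dict(L=(397,332),M=(214,178),S=(349,213),K=(265,245))
def ang(v): return np.degrees(np.arctan2(v[1],v[0]))
def bin(n,bl,br,ll,lr,hb,hl):
    q=[onz(t,*P(T[n],p),z)[:2] for p,z in((bl,hb),(br,hb),(ll,hl),(lr,hl))]
    bm=(q[0]+q[1])/2;lm=(q[2]+q[3])/2
    print(n,"w",np.linalg.norm(q[0]-q[1]),np.linalg.norm(q[2]-q[3]),"depth",np.linalg.norm(bm-lm),"backmid",bm,"yaw",ang(bm-lm),ang(q[1]-q[0])+90,ang(q[3]-q[2])+90)
bin("L",(60,140),(228,10),(195,297),(362,165),.058,.02)
bin("M",(135,60),(303,108),(88,203),(253,252),.048,.018)
bin("S",(118,133),(255,92),(150,223),(280,178),.038,.016)
# head-top centres, stand top, hook tip : top & scene triangulation
for n,k,a,b in (("tip","K",(170,217),(322,62)),("stand top","K",(196,42),(132,119)),
   ("Lhead","L",(125,65),(228,82)),("Mhead","M",(240,70),(120,35)),("Shead","S",(185,115),(202,56))):
    p,e=tri(t,P(T[k],a),s,P(C[k],b)); print(n,p,e)
print("tip@z",onz(t,*P(T["K"],(170,217)),.175),onz(s,*P(C["K"],(322,62)),.175))
print("root-ish dir",ang(onz(t,*P(T["K"],(193,90)),.150)[:2]-onz(t,*P(T["K"],(170,217)),.17)[:2]))
q=[onz(t,*P(T["K"],p),z) for p,z in(((55,42),.065),((358,85),.065),((50,102),.065),((355,140),.065))]
print("crossbar dirs",ang((q[1]-q[0])[:2])+90,ang((q[3]-q[2])[:2])+90)
E
python3 m.py
```

```text
L w 0.11636940609577086 0.11843145468463591 depth 0.10915604841263503 backmid [0.55467115 0.34454495] yaw 40.60843515304864 39.29710379180875 39.534474844156584
M w 0.09744268711099811 0.09701812257649196 depth 0.08133621252693193 backmid [ 0.60046551 -0.33784857] yaw -16.615206312333846 -15.616970739457201 -16.116108130148916
S w 0.07901913557615878 0.07666535578789256 depth 0.050718098642235365 backmid [0.38084537 0.00288363] yaw 18.614152917771932 17.150545941486286 19.485644883905422
tip [0.60081965 0.05841655 0.16798335] 0.0024715935409849003
stand top [0.69069583 0.0469706  0.17858398] 0.0005845763147701759
Lhead [0.55091101 0.34166142 0.12228971] 0.001980018543409774
Mhead [ 0.59753875 -0.33623682  0.12117861] 0.0018464820531100552
Shead [0.37698476 0.00329888 0.11027557] 0.002076479621076384
tip@z [0.59872894 0.05887773 0.175     ] [0.60619475 0.06321925 0.175     ]
root-ish dir -7.851010728888882
crossbar dirs -7.612976257747633 -6.6033072741974195
```

```bash
cat >> h.py <<'E'
def tool(yaw,tilt=0):
    """tool R: x down (tilted towards -bin x by tilt deg), y = +-bin y nearest the current one"""
    a=np.radians(yaw);b=np.radians(tilt)
    bx=np.array([np.cos(a),np.sin(a),0]);by=np.array([-np.sin(a),np.cos(a),0])
    x=-np.cos(b)*np.array([0,0,1])-np.sin(b)*bx
    c=R.from_rotvec(r.get_obs()["orientation"])
    ys=[R.from_matrix(np.c_[x,y,np.cross(x,y)]) for y in(by,-by)]
    return min(ys,key=lambda q:(q*c.inv()).magnitude())
def plan(g,legs,start=None):
    """legs: (pos, R, rows) -> rows of text"""
    o=r.get_obs(); p,c=start or (o["tcp_pos"],R.from_rotvec(o["orientation"]))
    out=[]
    for q,T,n in legs:
        q=np.asarray(q,float); w=(T*c.inv()).as_rotvec(); p0,c0=p,c
        for i in range(1,n+1):
            pn=p0+(q-p0)*i/n; cn=R.from_rotvec(w*i/n)*c0
            d=c.inv().apply(pn-p); t=(c.inv()*cn).as_rotvec()/.12
            d=np.round(d,4);t=np.round(t,3)
            out.append(f"{g} "+" ".join(f"{v:g}" for v in [*(d+0.),*(t+0.)]))
            p=p+c.apply(d);c=c*R.from_rotvec(t*.12)
    for k in range(0,len(out),8):
        b=out[k:k+8]; b+=[f"{g} 0 0 0 0 0 0"]*(8-len(b)); print("; ".join(b)); 
    return p,c
def stat(yaw=None):
    o=r.get_obs(); M=R.from_rotvec(o["orientation"]).as_matrix()
    print("t",round(o["clock"],2),"p",o["tcp_pos"].round(4),"x",M[:,0].round(3),"y",M[:,1].round(3),"F",o["contact_force"].round(2),"w",round(o["grip_width"]*1e3,1),"j",o["joints"].round(2))
E
python3 - <<'E'
from h import *
stat(); c=R.from_rotvec(r.get_obs()["orientation"])
Q=tool(39.8); print(np.degrees((Q*c.inv()).as_rotvec()))
plan(85,[((.53,.325,.25),Q,14)])
f=r.grab_frame("top"); print("spray top",onz(f,125,227,.165))
E
```

```text
t 0.3 p [0.2414 0.6302 0.248 ] x [-0.    -0.001 -1.   ] y [ 0.358  0.934 -0.001] F [-0.43 -0.71 -0.99] w 85.3 j [-1.31  0.48  0.02  1.56 -0.01  1.11 -0.08]
[3.29275083e-02 9.88206909e-03 6.07615920e+01]
85 -0.0001 -0.013 0.027 -0.631 0 0; 85 -0.0002 -0.015 0.026 -0.631 0 0.001; 85 -0.0001 -0.0169 0.0248 -0.632 0 0; 85 -0.0001 -0.0187 0.0234 -0.631 -0.001 0; 85 -0.0002 -0.0205 0.022 -0.631 0 0.001; 85 -0.0001 -0.0221 0.0203 -0.631 0 0; 85 -0.0002 -0.0235 0.0186 -0.632 0 0; 85 -0.0001 -0.0249 0.0168 -0.631 0 0.001
85 -0.0001 -0.0261 0.0148 -0.631 0 0; 85 -0.0002 -0.0271 0.0128 -0.631 0 0; 85 -0.0001 -0.028 0.0108 -0.632 -0.001 0.001; 85 -0.0002 -0.0288 0.0086 -0.631 0 0; 85 -0.0001 -0.0293 0.0063 -0.631 0 0; 85 -0.0002 -0.0297 0.0042 -0.631 0 0.001; 85 0 0 0 0 0 0; 85 0 0 0 0 0 0
spray top [0.59063377 0.47542021 0.165     ]
```

Request:
{"name": "apply_moves", "arguments": {
  "increments": "85 0 -0.013 0.027 -0.631 0 0; 85 0 -0.015 0.026 -0.631 0 0; 85 0 -0.017 0.025 -0.631 0 0; 85 0 -0.019 0.023 -0.631 0 0; 85 0 -0.0205 0.022 -0.631 0 0; 85 0 -0.022 0.020 -0.631 0 0; 85 0 -0.0235 0.0185 -0.631 0 0; 85 0 -0.025 0.017 -0.631 0 0",
  "squeeze": 80
}}

```text
clock: 1.15
tcp_pos: [0.4066, 0.4546, 0.2484]
orientation: [-0.191, 1.562, 0.191]
contact_force: [0.6, -0.4, -0.4]
grip_width: 0.0848
```

Request:
{"name": "apply_moves", "arguments": {
  "increments": "85 0 -0.026 0.015 -0.631 0 0; 85 0 -0.027 0.013 -0.631 0 0; 85 0 -0.028 0.011 -0.631 0 0; 85 0 -0.029 0.0085 -0.631 0 0; 85 0 -0.0295 0.006 -0.631 0 0; 85 0 -0.03 0.004 -0.631 0 0; 85 0 0 0 0 0 0; 85 0 0 0 0 0 0"
}}

```text
clock: 1.95
tcp_pos: [0.5303, 0.3236, 0.2482]
orientation: [-0.541, 1.502, 0.541]
contact_force: [-0.7, 0.2, -0.7]
grip_width: 0.0853
```

```bash
python3 - <<'E'
from h import *
stat(); f=r.grab_frame("wrist"); cv2.imwrite("pics/w1.png",f["color"]); print({k:v for k,v in f.items() if k!="color"})
print("lug head pred",proj(f,(.55,.341,.13)))
E
```

```text
t 1.95 p [0.5303 0.3236 0.2482] x [-0.  0. -1.] y [-0.638  0.77   0.   ] F [-0.7   0.17 -0.74] w 85.3 j [-0.6   0.39 -0.07  1.69  0.03  1.06  1.59]
{'fx': 381.13985663600727, 'fy': 381.13985663600727, 'cx': 317.87825543137984, 'cy': 234.6211102748174, 'origin': array([0.4652035 , 0.26914018, 0.37432879]), 'orientation': array([-0.1757017 , -0.37555074,  2.23720311])}
lug head pred (np.float64(319.4448726008953), np.float64(270.78094600576503))
```

View pics/w1.png

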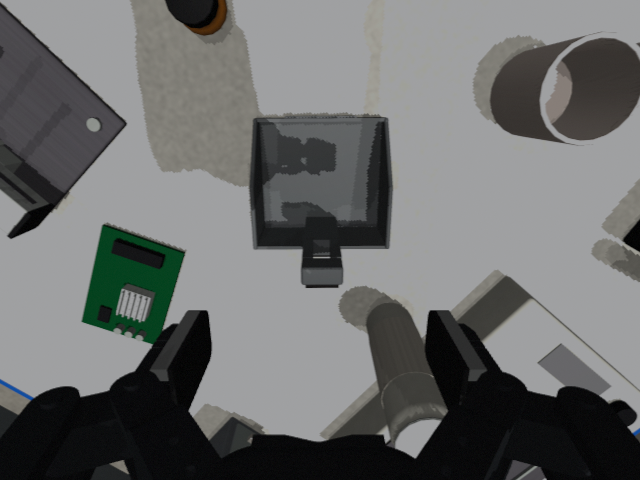

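The wrist view shows the lug head at about columns 301-343 and rows 268-288, square to the picture, so the yaw is good. I'll pick its edges from the intensities.

```bash
python3 - <<'E'
from h import *
f=r.grab_frame("wrist"); g=cv2.cvtColor(f["color"],cv2.COLOR_BGR2GRAY)
print(list(enumerate(g[255:295,310:335].mean(1).astype(int),255)))
print(list(enumerate(g[271:280,295:350].mean(0).astype(int),295)))
E
```

```text
[(255, np.int64(31)), (256, np.int64(71)), (257, np.int64(96)), (258, np.int64(46)), (259, np.int64(25)), (260, np.int64(25)), (261, np.int64(25)), (262, np.int64(25)), (263, np.int64(25)), (264, np.int64(25)), (265, np.int64(25)), (266, np.int64(26)), (267, np.int64(44)), (268, np.int64(62)), (269, np.int64(73)), (270, np.int64(85)), (271, np.int64(87)), (272, np.int64(86)), (273, np.int64(85)), (274, np.int64(84)), (275, np.int64(83)), (276, np.int64(84)), (277, np.int64(83)), (278, np.int64(83)), (279, np.int64(82)), (280, np.int64(82)), (281, np.int64(81)), (282, np.int64(81)), (283, np.int64(79)), (284, np.int64(55)), (285, np.int64(27)), (286, np.int64(21)), (287, np.int64(57)), (288, np.int64(153)), (289, np.int64(159)), (290, np.int64(160)), (291, np.int64(159)), (292, np.int64(159)), (293, np.int64(160)), (294, np.int64(159))]
[(295, np.int64(159)), (296, np.int64(159)), (297, np.int64(156)), (298, np.int64(113)), (299, np.int64(65)), (300, np.int64(75)), (301, np.int64(82)), (302, np.int64(83)), (303, np.int64(84)), (304, np.int64(84)), (305, np.int64(85)), (306, np.int64(8
[... 217 characters left out ...]
17, np.int64(84)), (318, np.int64(84)), (319, np.int64(84)), (320, np.int64(84)), (321, np.int64(84)), (322, np.int64(84)), (323, np.int64(84)), (324, np.int64(84)), (325, np.int64(84)), (326, np.int64(84)), (327, np.int64(83)), (328, np.int64(84)), (329, np.int64(84)), (330, np.int64(84)), (331, np.int64(84)), (332, np.int64(84)), (333, np.int64(84)), (334, np.int64(84)), (335, np.int64(84)), (336, np.int64(84)), (337, np.int64(84)), (338, np.int64(79)), (339, np.int64(72)), (340, np.int64(105)), (341, np.int64(147)), (342, np.int64(159)), (343, np.int64(159)), (344, np.int64(159)), (345, np.int64(159)), (346, np.int64(159)), (347, np.int64(159)), (348, np.int64(159)), (349, np.int64(159))]
```

```bash
python3 - <<'E'
from h import *
f=r.grab_frame("wrist")
a,b,m=[onz(f,*q,.13) for q in((298.3,275),(340.2,275),(319.2,284))]
fr=onz(f,319.2,268,.13)
d=np.array([np.cos(np.radians(39.8)),np.sin(np.radians(39.8)),0])
print("width",np.linalg.norm(a-b),"depth",np.linalg.norm(m-fr),"rear",m, "yaw",np.degrees(np.arctan2(*(b-a)[:2][::-1])))
t=m-.012*d; Q=tool(39.8); print(t)
plan(85,[((*t[:2],.18),Q,4),((*t[:2],.113),Q,4)])
E
```

```text
width 0.029498021372548092 depth 0.012392653867434844 rear [0.55659019 0.3494327  0.13      ] yaw 129.8003273115051
[0.54737079 0.34175139 0.13      ]
85 0.0171 0.0001 0.0061 0.003 0 -0.002; 85 0.0171 0.0001 0.0062 0.003 0 -0.001; 85 0.017 0.0002 0.0061 0.003 0 -0.002; 85 0.0171 0.0001 0.0061 0.003 0.001 -0.002; 85 0.0168 0 0 0 0 0; 85 0.0167 0 0 0 0 0; 85 0.0168 0 0 0 0 0; 85 0.0167 0 0 0 0 0
```

Request:
{"name": "apply_moves", "arguments": {
  "increments": "85 0.017 0 0.0055 0 0 0; 85 0.017 0 0.0055 0 0 0; 85 0.017 0 0.0055 0 0 0; 85 0.017 0 0.0055 0 0 0; 85 0.017 0 0.001 0 0 0; 85 0.017 0 0 0 0 0; 85 0.017 0 0 0 0 0; 85 0.016 0 0 0 0 0"
}}

```text
clock: 2.9
tcp_pos: [0.5473, 0.3388, 0.1109]
orientation: [-0.544, 1.503, 0.543]
contact_force: [-0.4, -0.6, -0.3]
grip_width: 0.0851
```

Request:
{"name": "apply_moves", "arguments": {
  "increments": "22 0 0 0 0 0 0; 22 0 0 0 0 0 0; 22 0 0 0 0 0 0; 22 0 0 0 0 0 0; 22 0 0 0 0 0 0; 22 0 0 0 0 0 0; 22 0 0 0 0 0 0; 22 0 0 0 0 0 0",
  "squeeze": 80
}}

```text
clock: 3.7
tcp_pos: [0.5482, 0.3396, 0.1143]
orientation: [-0.543, 1.5, 0.544]
contact_force: [-0.0, 1.1, 5.9]
grip_width: 0.0289
```

```bash
python3 - <<'E'
from h import *
stat(); f=r.grab_frame("wrist"); cv2.imwrite("pics/w2.png",crop(f,320,340,200,150,4))
E
```

```text
t 3.7 p [0.5482 0.3396 0.1143] x [ 0.002  0.001 -1.   ] y [-0.64   0.768  0.   ] F [-0.04  1.12  5.93] w 28.9 j [-0.6   0.57 -0.06  1.74  0.05  0.83  1.58]
```

View pics/w2.png

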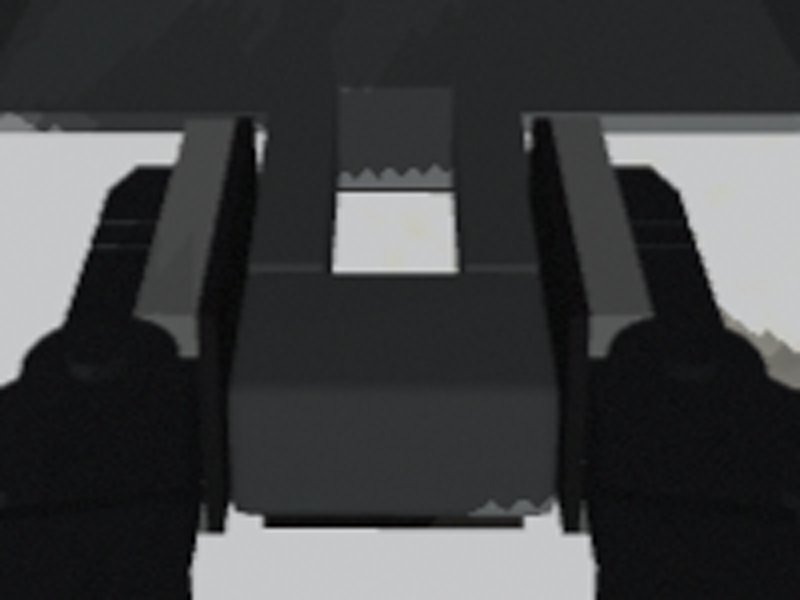

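```bash
python3 - <<'E'
from h import *
f=r.grab_frame("wrist"); o=r.get_obs(); p=o["tcp_pos"]; d=R.from_rotvec(o["orientation"]).as_matrix()[:,2]
for z in(.13,.132):
    for v in (393.5,361.5): print(z,v,(onz(f,318.3,v,z)-p)@d, "width",np.linalg.norm(onz(f,277.3,v,z)-onz(f,359.5,v,z)))
for z in(.13,.135,.14): print("pad rear at z",z,proj(f,p*[1,1,0]+[0,0,z]+.011*d)) 
stat()
E
```

```text
0.13 393.5 0.013376538784063995 width 0.02941968486347127
0.13 361.5 -0.0003338441857981177 width 0.02844918549655496
0.132 393.5 0.011593129593796252 width 0.02888570956851231
0.132 361.5 -0.0018684061900980519 width 0.02793282502949475
pad rear at z 0.13 (np.float64(318.7725905157798), np.float64(388.22402052390845))
pad rear at z 0.135 (np.float64(318.8115516344611), np.float64(398.54465494665135))
pad rear at z 0.14 (np.float64(318.8534295733018), np.float64(409.6379426083422))
t 3.8 p [0.5482 0.3396 0.1143] x [ 0.002  0.001 -1.   ] y [-0.64   0.768 -0.   ] F [0.33 0.41 5.63] w 28.6 j [-0.6   0.57 -0.06  1.74  0.05  0.83  1.58]
```

```bash
cat >> h.py <<'E'
def predict(f,o,pos,Q,pt):
    c=R.from_rotvec(o["orientation"]); cam=R.from_rotvec(f["orientation"])
    g=dict(f); g["origin"]=np.asarray(pos)+Q.apply(c.inv().apply(f["origin"]-o["tcp_pos"])); g["orientation"]=(Q*c.inv()*cam).as_rotvec()
    return np.round(proj(g,pt))
E
python3 - <<'E'
from h import *
f=r.grab_frame("wrist"); o=r.get_obs()
for pos in((.52,.2,.215),(.54,.2,.24),(.58,.18,.24),(.6,.2,.24)):
  for y in(0,20,40):
    print(pos,y,predict(f,o,pos,tool(y),(.602,.059,.175)),predict(f,o,pos,tool(y),(.676,.0485,.15)))
E
```

```text
(0.52, 0.2, 0.215) 0 [ 64. 421.] [ 96. 478.]
(0.52, 0.2, 0.215) 20 [  3. 339.] [  7. 406.]
(0.52, 0.2, 0.215) 40 [-30. 234.] [-64. 303.]
(0.54, 0.2, 0.24) 0 [ 83. 362.] [109. 425.]
(0.54, 0.2, 0.24) 20 [ 42. 284.] [ 38. 356.]
(0.54, 0.2, 0.24) 40 [ 28. 190.] [-13. 261.]
(0.58, 0.18, 0.24) 0 [104. 303.] [128. 380.]
(0.58, 0.18, 0.24) 20 [ 89. 231.] [ 77. 316.]
(0.58, 0.18, 0.24) 40 [102. 154.] [ 47. 234.]
(0.6, 0.2, 0.24) 0 [ 61. 271.] [ 93. 356.]
(0.6, 0.2, 0.24) 20 [ 56. 183.] [ 49. 280.]
(0.6, 0.2, 0.24) 40 [86. 94.] [ 32. 187.]
```

```bash
python3 - <<'E'
from h import *
o=r.get_obs();p=o["tcp_pos"]
plan(22,[((*p[:2],.24),tool(39.8),4),((.58,.18,.24),tool(20),8)])
E
```

```text
22 -0.0314 0 0.0001 0 0.004 0; 22 -0.0315 0 0 0 0.004 0; 22 -0.0314 0 0 0 0.004 0; 22 -0.0314 0 0.0001 0 0.005 0; 22 0 -0.0179 -0.0097 0.36 0 0; 22 0 -0.0183 -0.0089 0.36 0 0; 22 0 -0.0186 -0.0082 0.36 0 0; 22 0 -0.019 -0.0073 0.36 0 0
22 0 -0.0193 -0.0065 0.36 0 0; 22 0 -0.0195 -0.0057 0.36 0 0; 22 0 -0.0198 -0.0048 0.36 0 0; 22 0 -0.02 -0.0039 0.359 0 0; 22 0 0 0 0 0 0; 22 0 0 0 0 0 0; 22 0 0 0 0 0 0; 22 0 0 0 0 0 0
```

Request:
{"name": "apply_moves", "arguments": {
  "increments": "22 -0.02 0 0 0 0 0; 22 -0.034 0 0 0 0 0; 22 -0.035 0 0 0 0 0; 22 -0.036 0 0 0 0 0; 22 0 -0.018 -0.0095 0.36 0 0; 22 0 -0.018 -0.009 0.36 0 0; 22 0 -0.0185 -0.008 0.36 0 0; 22 0 -0.019 -0.0075 0.36 0 0"
}}

```text
clock: 4.65
tcp_pos: [0.5629, 0.2563, 0.2364]
orientation: [-0.406, 1.536, 0.404]
contact_force: [1.4, -0.4, -2.8]
grip_width: 0.0285
```

Request:
{"name": "apply_moves", "arguments": {
  "increments": "22 0 -0.0195 -0.0065 0.36 0 0; 22 0 -0.0195 -0.0055 0.36 0 0; 22 0 -0.02 -0.005 0.36 0 0; 22 0 -0.02 -0.004 0.36 0 0; 22 0 0 0 0 0 0; 22 0 0 0 0 0 0; 22 0 0 0 0 0 0; 22 0 0 0 0 0 0"
}}

```text
clock: 5.45
tcp_pos: [0.5791, 0.1804, 0.2383]
orientation: [-0.275, 1.553, 0.276]
contact_force: [-0.0, 0.9, -2.3]
grip_width: 0.0286
```

```bash
python3 - <<'E'
from h import *
stat(); f=r.grab_frame("wrist"); cv2.imwrite("pics/w3.png",f["color"])
print(proj(f,(.602,.059,.175)),proj(f,(.676,.0485,.15)))
E
```

```text
t 5.45 p [0.5791 0.1804 0.2383] x [-0.     0.001 -1.   ] y [-0.343  0.939  0.001] F [-0.03  0.88 -2.33] w 28.6 j [-0.44  0.37  0.05  1.74 -0.02  1.03  1.53]
(np.float64(86.35996780441377), np.float64(233.1966183790531)) (np.float64(74.07238847871457), np.float64(317.6830133366778))
```

View pics/w3.png

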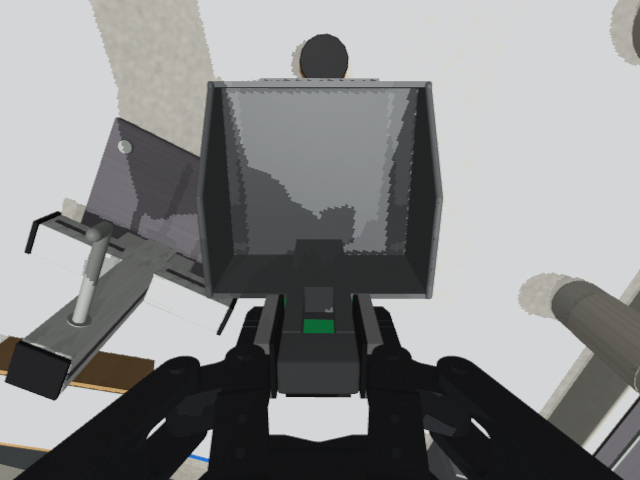

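The hook is clear here: tip top at (98,229), bar meeting the upright at (83,322), and the upright's top square with corners at about (22,341), (71,361), (57,398) and (6,378). The bin is level in the grip. I'll cast these points.

```bash
python3 - <<'E'
from h import *
f=r.grab_frame("wrist");t=r.grab_frame("top");s=r.grab_frame("scene")
tw=onz(f,98,229,.175); print("tip w",tw)
c=[onz(f,*q,.184) for q in((22,341),(71,361),(57,398),(6,378))]
print("top sq centre",np.mean(c,0),"sides",[np.linalg.norm(c[i]-c[i-1]).round(4) for i in range(4)])
for i in range(4): print(np.degrees(np.arctan2(*(c[i]-c[i-1])[:2][::-1])).round(1),end=" ")
rt=onz(f,83,322,.151); print("\nroot",rt,"dir",np.degrees(np.arctan2(*(rt-tw)[:2][::-1])))
print("tri tip",tri(f,(98,229),s,(265+322.5/5-.5,245+62.5/5-.5)),tri(f,(98,229),t,(251+170.5/5-.5,182+217.5/5-.5)))
cv2.imwrite("pics/w4.png",crop(f,70,310,140,180,4))
E
```

```text
tip w [0.59759258 0.06419126 0.175     ]
top sq centre [0.68933558 0.05086991 0.184     ] sides [np.float64(0.0293), np.float64(0.0277), np.float64(0.0293), np.float64(0.0298)]
168.2 81.5 -7.8 -98.6 
root [0.67643418 0.05465994 0.151     ] dir -6.893152403327751
tri tip (array([0.60188821, 0.05950044, 0.16818039]), np.float64(0.0029909623528792443)) (array([0.60097952, 0.05989895, 0.16667115]), np.float64(0.0020358139268648223))
```

View pics/w4.png

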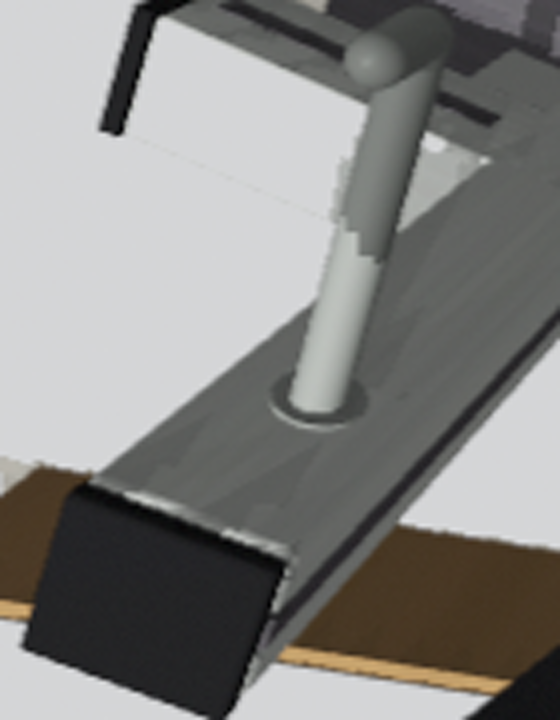

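```bash
python3 - <<'E'
from h import *
f=r.grab_frame("wrist");t=r.grab_frame("top");s=r.grab_frame("scene")
tw=onz(f,93.4,234.2,.171); print("tip w",tw)
c=[onz(f,*q,.184) for q in((21,342.5),(71,361),(55.5,399.5),(6,381))]
print("top sq centre",np.mean(c,0),"sides",[np.linalg.norm(c[i]-c[i-1]).round(4) for i in range(4)])
for i in range(4): print(np.degrees(np.arctan2(*(c[i]-c[i-1])[:2][::-1])).round(1),end=" ")
rt=onz(f,79.8,320,.149); print("\nroot",rt,"dir",np.degrees(np.arctan2(*(rt-tw)[:2][::-1])),np.linalg.norm((rt-tw)[:2]))
ts=(265+322.5/5-.5,245+62.5/5-.5);tt=(251+170.5/5-.5,182+217.5/5-.5)
print(tri(f,(93.4,234.2),s,ts),tri(f,(93.4,234.2),t,tt),tri(t,tt,s,ts))
print(onz(t,*tt,.171),onz(s,*ts,.173))
E
```

```text
tip w [0.60350329 0.05991893 0.171     ]
top sq centre [0.69060314 0.04994903 0.184     ] sides [np.float64(0.0302), np.float64(0.028), np.float64(0.0308), np.float64(0.0288)]
169.6 84.0 -8.7 -97.4 
root [0.67736601 0.0508957  0.149     ] dir -6.964867603759751 0.07441183375283376
(array([0.60354834, 0.05988062, 0.17091444]), np.float64(3.0800589465162347e-06)) (array([0.60058491, 0.0600615 , 0.17329905]), np.float64(0.0037752059600019293)) (array([0.60081965, 0.05841655, 0.16798335]), np.float64(0.0024715935409849003))
[0.59939846 0.05909148 0.171     ] [0.60489932 0.06158583 0.173     ]
```

```bash
cat >> h.py <<'E'
YAW=-7.2; ROOT=np.array([.6774,.0509]); U=np.array([np.cos(np.radians(YAW)),np.sin(np.radians(YAW))])
def S(s,z,lat=0): q=ROOT+s*U+lat*np.array([-U[1],U[0]]); return (q[0],q[1],z)
def where():
    o=r.get_obs(); q=o["tcp_pos"][:2]-ROOT; print("s %.4f lat %.4f z %.4f"%(q@U,q@[-U[1],U[0]],o["tcp_pos"][2]),"Fs %.2f Fz %.2f"%(o["contact_force"][:2]@U,o["contact_force"][2]))
E
python3 - <<'E'
from h import *
Q=tool(YAW)
plan(22,[(S(-.118,.215),Q,8),(S(-.113,.184),Q,5),(S(-.113,.184),Q,3)])
E
```

```text
22 0.0029 -0.0125 -0.0071 0.494 0 0; 22 0.0029 -0.013 -0.0063 0.495 0 0; 22 0.0029 -0.0133 -0.0056 0.494 0 0; 22 0.0029 -0.0136 -0.0048 0.495 0 0; 22 0.003 -0.0138 -0.0039 0.494 0 0; 22 0.0029 -0.0141 -0.0031 0.494 0 0; 22 0.0029 -0.0142 -0.0023 0.495 0 0; 22 0.0029 -0.0144 -0.0014 0.494 0 0
22 0.0062 0 0.001 0 0 0; 22 0.0062 0 0.001 0 0 0; 22 0.0062 0 0.001 0 0 0; 22 0.0062 0 0.001 0 0 0; 22 0.0062 0 0.001 0 0 0; 22 0 0 0 0 0 0; 22 0 0 0 0 0 0; 22 0 0 0 0 0 0
```

Request:
{"name": "apply_moves", "arguments": {
  "increments": "22 0.003 -0.0125 -0.007 0.494 0 0; 22 0.003 -0.013 -0.0065 0.494 0 0; 22 0.003 -0.0135 -0.0055 0.494 0 0; 22 0.003 -0.0135 -0.005 0.494 0 0; 22 0.003 -0.014 -0.004 0.494 0 0; 22 0.003 -0.014 -0.003 0.494 0 0; 22 0.003 -0.014 -0.0025 0.494 0 0; 22 0.003 -0.0145 -0.0015 0.494 0 0"
}}

```text
clock: 6.6
tcp_pos: [0.5598, 0.0648, 0.2142]
orientation: [0.101, 1.568, -0.101]
contact_force: [0.3, 0.8, -2.3]
grip_width: 0.0293
```

Request:
{"name": "apply_moves", "arguments": {
  "increments": "22 0.006 0 0.001 0 0 0; 22 0.006 0 0.001 0 0 0; 22 0.006 0 0.001 0 0 0; 22 0.006 0 0.001 0 0 0; 22 0.006 0 0.001 0 0 0; 22 0 0 0 0 0 0; 22 0 0 0 0 0 0; 22 0 0 0 0 0 0"
}}

```text
clock: 7.4
tcp_pos: [0.5651, 0.0648, 0.1845]
orientation: [0.099, 1.568, -0.098]
contact_force: [0.6, 1.0, -2.9]
grip_width: 0.0291
```

```bash
python3 - <<'E'
from h import *
stat(); where(); f=r.grab_frame("scene"); cv2.imwrite("pics/s2.png",crop(f,325,280,200,150,4))
Q=tool(YAW)
plan(22,[(S(-.113,.184),Q,2),(S(-.025,.184),Q,12),(S(-.025,.184),Q,2)])
E
```

```text
t 7.4 p [0.5651 0.0648 0.1845] x [ 0.  0. -1.] y [0.125 0.992 0.   ] F [ 0.64  0.99 -2.86] w 29.1 j [-0.36  0.38  0.17  1.89 -0.08  0.89  1.29]
s -0.1132 lat -0.0003 z 0.1845 Fs 0.51 Fz -2.86
22 0.0003 0.0002 0.0001 0 0.002 -0.001; 22 0.0003 0.0001 0 0.001 0.003 -0.001; 22 0 0 0.0073 0 0 0; 22 0 0 0.0074 0 0 0; 22 0 0 0.0073 0 0 0; 22 0 0 0.0073 0 0 0; 22 0 0 0.0074 0 0 0; 22 0 0 0.0073 0 0 0
22 0 0 0.0074 0 0 0; 22 0 0 0.0073 0 0 0; 22 0 0 0.0073 0 0 0; 22 0 0 0.0074 0 0 0; 22 0 0 0.0073 0 0 0; 22 0 0 0.0073 0 0 0; 22 0 0 0 0 0 0; 22 0 0 0 0 0 0
```

View pics/s2.png

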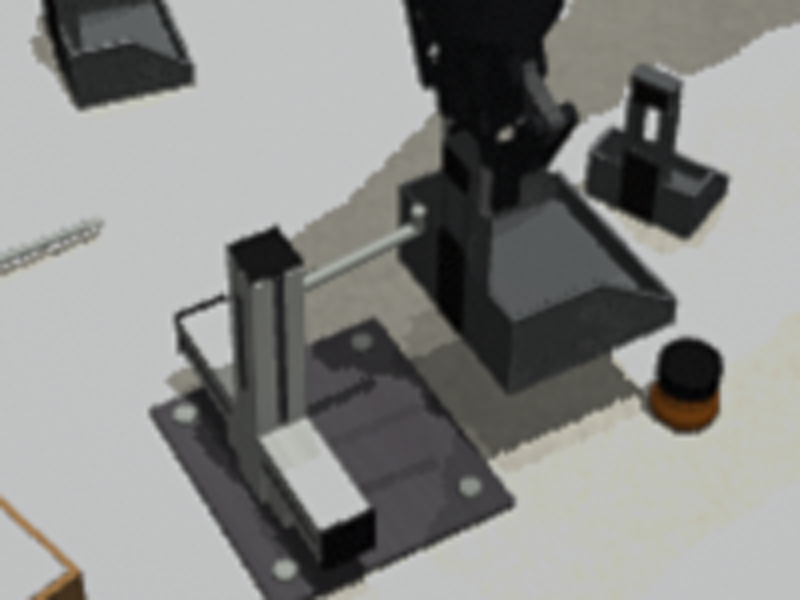

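The bin is level just in front of the hook tip (tip at crop (418,212)). Clearances look right, so I'll go in.

Request:
{"name": "apply_moves", "arguments": {
  "increments": "22 0 0.0003 0.005 0 0 0; 22 0 0 0.007 0 0 0; 22 0 0 0.007 0 0 0; 22 0 0 0.007 0 0 0; 22 0 0 0.007 0 0 0; 22 0 0 0.007 0 0 0; 22 0 0 0.005 0 0 0; 22 0 0 0 0 0 0"
}}

```text
clock: 8.25
tcp_pos: [0.6103, 0.0592, 0.1842]
orientation: [0.099, 1.568, -0.099]
contact_force: [-0.4, 0.5, -1.5]
grip_width: 0.0286
```

```bash
python3 -c "
from h import *
stat();where()"
```

```text
t 8.25 p [0.6103 0.0592 0.1842] x [ 0. -0. -1.] y [ 0.126  0.992 -0.   ] F [-0.41  0.46 -1.47] w 28.6 j [-0.33  0.44  0.17  1.78 -0.09  0.92  1.33]
s -0.0676 lat -0.0002 z 0.1842 Fs -0.47 Fz -1.47
```

Request:
{"name": "apply_moves", "arguments": {
  "increments": "22 0 0 0.007 0 0 0; 22 0 0 0.008 0 0 0; 22 0 0 0.008 0 0 0; 22 0 0 0.008 0 0 0; 22 0 0 0.007 0 0 0; 22 0 0 0.005 0 0 0; 22 0 0 0 0 0 0; 22 0 0 0 0 0 0"
}}

```text
clock: 9.05
tcp_pos: [0.6521, 0.054, 0.1841]
orientation: [0.099, 1.569, -0.099]
contact_force: [-0.5, -0.2, -2.0]
grip_width: 0.0289
```

Request:
{"name": "apply_moves", "arguments": {
  "increments": "22 0 0 0.001 0 0 0; 22 0 0 0.001 0 0 0; 22 0 0 0.001 0 0 0; 22 0 0 0 0 0 0; 22 0 0 0 0 0 0; 22 0 0 0 0 0 0; 22 0 0 0 0 0 0; 22 0 0 0 0 0 0"
}}

```text
clock: 9.85
tcp_pos: [0.6552, 0.0536, 0.1843]
orientation: [0.099, 1.569, -0.099]
contact_force: [-0.5, -0.4, -1.6]
grip_width: 0.0284
```

```bash
python3 -c "
from h import *
stat();where()"
```

```text
t 9.85 p [0.6552 0.0536 0.1843] x [-0.  0. -1.] y [0.125 0.992 0.   ] F [-0.51 -0.36 -1.6 ] w 28.4 j [-0.3   0.51  0.17  1.67 -0.1   0.97  1.35]
s -0.0224 lat -0.0001 z 0.1843 Fs -0.46 Fz -1.60
```

Request:
{"name": "apply_moves", "arguments": {
  "increments": "22 0 0 0.0005 0 0 0; 22 0 0 0.0005 0 0 0; 22 0 0 0.0005 0 0 0; 22 0 0 0.0005 0 0 0; 22 0 0 0.0005 0 0 0; 22 0 0 0.0005 0 0 0; 22 0 0 0 0 0 0; 22 0 0 0 0 0 0"
}}

```text
clock: 10.65
tcp_pos: [0.6582, 0.0533, 0.1843]
orientation: [0.099, 1.569, -0.099]
contact_force: [0.4, 0.7, -0.6]
grip_width: 0.0287
```

Request:
{"name": "apply_moves", "arguments": {
  "increments": "22 0 0 0.0005 0 0 0; 22 0 0 0.0005 0 0 0; 22 0 0 0.0005 0 0 0; 22 0 0 0.0005 0 0 0; 22 0 0 0 0 0 0; 22 0 0 0 0 0 0; 22 0 0 0 0 0 0; 22 0 0 0 0 0 0"
}}

```text
clock: 11.45
tcp_pos: [0.6599, 0.053, 0.1842]
orientation: [0.099, 1.569, -0.099]
contact_force: [-1.9, 0.4, -1.7]
grip_width: 0.0287
```

Request:
{"name": "apply_moves", "arguments": {
  "increments": "22 0 0 0.0005 0 0 0; 22 0 0 0.0005 0 0 0; 22 0 0 0.0005 0 0 0; 22 0 0 0 0 0 0; 22 0 0 0 0 0 0; 22 0 0 0 0 0 0; 22 0 0 0 0 0 0; 22 0 0 0 0 0 0"
}}

```text
clock: 12.25
tcp_pos: [0.6606, 0.053, 0.1841]
orientation: [0.099, 1.571, -0.099]
contact_force: [-6.1, 0.1, 1.2]
grip_width: 0.0287
```

Request:
{"name": "apply_moves", "arguments": {
  "increments": "22 0 0 0.0005 0 0 0; 22 0 0 0 0 0 0; 22 0 0 0 0 0 0; 22 0 0 0 0 0 0; 22 0 0 -0.0005 0 0 0; 22 0 0 -0.0005 0 0 0; 22 0 0 -0.0005 0 0 0; 22 0 0 0 0 0 0"
}}

```text
clock: 13.05
tcp_pos: [0.6603, 0.053, 0.1841]
orientation: [0.099, 1.569, -0.099]
contact_force: [-3.6, 0.7, -0.7]
grip_width: 0.0286
```

```bash
python3 -c "
from h import *
stat();where()"
```

```text
t 13.05 p [0.6603 0.053  0.1841] x [-0.001  0.    -1.   ] y [ 0.125  0.992 -0.   ] F [-3.64  0.73 -0.69] w 28.6 j [-0.3   0.52  0.17  1.66 -0.1   0.97  1.36]
s -0.0172 lat -0.0001 z 0.1841 Fs -3.70 Fz -0.69
```

Request:
{"name": "apply_moves", "arguments": {
  "increments": "22 0 0 -0.001 0 0 0; 22 0.003 0 0 0 0 0; 22 0.005 0 0 0 0 0; 22 0.005 0 0 0 0 0; 22 0.004 0 0 0 0 0; 22 0.003 0 0 0 0 0; 22 0 0 0 0 0 0; 22 0 0 0 0 0 0"
}}

```text
clock: 13.85
tcp_pos: [0.6598, 0.053, 0.1642]
orientation: [0.099, 1.568, -0.099]
contact_force: [-0.5, 0.4, -2.5]
grip_width: 0.0286
```

Request:
{"name": "apply_moves", "arguments": {
  "increments": "22 0.001 0 0 0 0 0; 22 0.001 0 0 0 0 0; 22 0.001 0 0 0 0 0; 22 0 0 0 0 0 0; 22 0 0 0 0 0 0; 22 0 0 0 0 0 0; 22 0 0 0 0 0 0; 22 0 0 0 0 0 0"
}}

```text
clock: 14.65
tcp_pos: [0.6598, 0.0531, 0.1613]
orientation: [0.099, 1.568, -0.099]
contact_force: [-0.2, 1.1, -2.6]
grip_width: 0.0283
```

Request:
{"name": "apply_moves", "arguments": {
  "increments": "22 0.001 0 0 0 0 0; 22 0.001 0 0 0 0 0; 22 0.001 0 0 0 0 0; 22 0 0 0 0 0 0; 22 0 0 0 0 0 0; 22 0 0 0 0 0 0; 22 0 0 0 0 0 0; 22 0 0 0 0 0 0"
}}

```text
clock: 15.45
tcp_pos: [0.6598, 0.053, 0.1585]
orientation: [0.099, 1.568, -0.099]
contact_force: [-1.1, 0.4, 1.0]
grip_width: 0.0286
```

Request:
{"name": "apply_moves", "arguments": {
  "increments": "50 0 0 0 0 0 0; 70 0 0 0 0 0 0; 85 0 0 0 0 0 0; 85 0 0 0 0 0 0; 85 0 0 0 0 0 0; 85 0 0 0 0 0 0; 85 -0.015 0 0 0 0 0; 85 -0.03 0 0 0 0 0"
}}

```text
clock: 16.25
tcp_pos: [0.6581, 0.053, 0.2022]
orientation: [0.098, 1.573, -0.099]
contact_force: [1.1, 0.2, -0.0]
grip_width: 0.085
```

```bash
python3 - <<'E'
from h import *
stat(); s=r.grab_frame("scene"); cv2.imwrite("pics/s3.png",crop(s,325,280,160,120,5))
p=r.get_obs()["tcp_pos"]
plan(85,[((*p[:2],.245),tool(YAW),2),((.567,-.328,.245),tool(-16.1),13)])
E
```

```text
t 16.25 p [0.6581 0.053  0.2022] x [-0.005 -0.001 -1.   ] y [ 0.125  0.992 -0.001] F [ 1.08  0.23 -0.01] w 85.0 j [-0.3   0.5   0.18  1.64 -0.1   1.01  1.35]
85 -0.0177 0 0.0001 -0.001 0.024 -0.007; 85 -0.0177 0 0.0001 -0.001 0.024 -0.007; 85 0 -0.03 -0.0036 0.1 0 0; 85 0 -0.03 -0.0032 0.099 0 0; 85 0 -0.0301 -0.0028 0.1 0 0; 85 0 -0.0301 -0.0025 0.099 0 0; 85 0 -0.0301 -0.0021 0.1 0 0; 85 0 -0.0302 -0.0018 0.099 0 0
85 0 -0.0302 -0.0014 0.1 0 0; 85 0 -0.0302 -0.0011 0.1 0 0; 85 0 -0.0302 -0.0007 0.099 0 0; 85 0 -0.0302 -0.0003 0.1 0 0; 85 0 -0.0302 0 0.099 0 0; 85 0 -0.0302 0.0004 0.1 0 0; 85 0 -0.0302 0.0008 0.1 0 0; 85 0 0 0 0 0 0
```

View pics/s3.png

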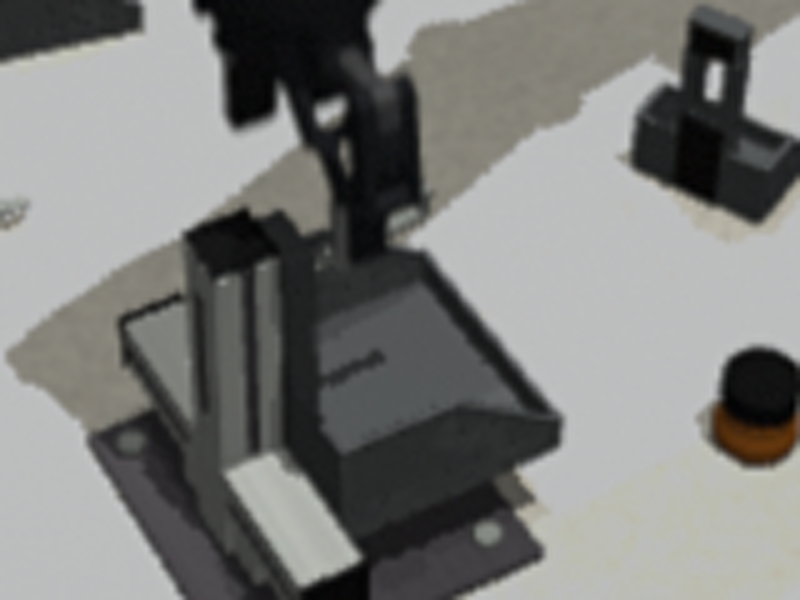

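The large bin hangs level against the upright. That's 10 pictures viewed, so from here I'll measure numerically. Next, the medium bin.

Request:
{"name": "apply_moves", "arguments": {
  "increments": "85 -0.0175 0 0 0 0 0; 85 -0.0175 0 0 0 0 0; 85 0 -0.03 -0.0035 0.1 0 0; 85 0 -0.03 -0.003 0.1 0 0; 85 0 -0.03 -0.003 0.1 0 0; 85 0 -0.03 -0.0025 0.1 0 0; 85 0 -0.03 -0.002 0.1 0 0; 85 0 -0.03 -0.002 0.1 0 0"
}}

```text
clock: 17.1
tcp_pos: [0.616, -0.1236, 0.2397]
orientation: [0.156, 1.563, -0.155]
contact_force: [0.9, 0.6, -0.8]
grip_width: 0.085
```

Request:
{"name": "apply_moves", "arguments": {
  "increments": "85 0 -0.03 -0.0015 0.1 0 0; 85 0 -0.03 -0.001 0.1 0 0; 85 0 -0.03 -0.0005 0.1 0 0; 85 0 -0.03 0 0.1 0 0; 85 0 -0.03 0 0.1 0 0; 85 0 -0.03 0.0005 0.1 0 0; 85 0 -0.03 0 0.1 0 0; 85 0 0 0 0 0 0"
}}

```text
clock: 17.9
tcp_pos: [0.5625, -0.3321, 0.2399]
orientation: [0.224, 1.558, -0.23]
contact_force: [-0.9, -0.1, 0.4]
grip_width: 0.0849
```

```bash
cat >> h.py <<'E'
def lug(rear,yaw,h):
    """refine lug head from wrist view: print edge intensity positions"""
    f=r.grab_frame("wrist"); cv2.imwrite("pics/lug%d.png"%(h*1e3),f["color"]); g=cv2.cvtColor(f["color"],cv2.COLOR_BGR2GRAY).astype(int)
    d=np.array([np.cos(np.radians(yaw)),np.sin(np.radians(yaw)),0]); c=np.array([*rear,h])-.007*d
    u,v=np.round(proj(f,c)).astype(int); print("pred head centre",u,v)
    print("rows",v-28,g[v-28:v+28,u-4:u+5].mean(1).astype(int).tolist()); 
    for k in(-4,4): print("cols",u-36,"at row",v+k,g[v+k-1:v+k+2,u-36:u+36].mean(0).astype(int).tolist())
    return f,d
E
python3 - <<'E'
from h import *
stat(); lug((.6025,-.3380),-16.1,.122)
E
```

```text
t 17.9 p [ 0.5625 -0.3321  0.2399] x [ 0.    -0.004 -1.   ] y [ 0.285  0.958 -0.004] F [-0.9  -0.11  0.41] w 84.9 j [ 0.21  0.46  0.32  1.64 -0.15  1.07  1.85]
pred head centre 328 279
rows 251 [30, 31, 30, 30, 31, 31, 31, 32, 139, 146, 146, 77, 27, 21, 20, 21, 21, 22, 22, 21, 24, 36, 49, 55, 55, 60, 63, 61, 65, 78, 83, 83, 83, 83, 82, 81, 82, 71, 37, 71, 141, 146, 146, 146, 146, 146, 146, 146, 146, 146, 146, 146, 146, 146, 146, 146]
cols 292 at row 275 [146, 146, 146, 146, 146, 146, 146, 146, 146, 145, 146, 146, 146, 146, 146, 140, 114, 69, 47, 53, 54, 54, 54, 54, 53, 53, 52, 48, 46, 45, 46, 45, 45, 45, 45, 45, 49, 58, 68, 76, 78, 77, 75, 70, 59, 48, 44, 43, 44, 44, 43, 42, 43, 44, 44, 47, 48, 44, 80, 123, 142, 146, 146, 146, 146, 146, 146, 146, 146, 146, 146, 146]
cols 292 at row 283 [146, 146, 146, 146, 146, 146, 146, 146, 146, 146, 146, 146, 146, 146, 146, 139, 115, 78, 71, 81, 84, 85, 84, 84, 84, 83, 83, 83, 83, 83, 83, 83, 83, 83, 83, 83, 83, 83, 83, 82, 83, 82, 82, 82, 83, 83, 81, 78, 78, 79, 82, 82, 83, 82, 82, 82, 79, 72, 95, 129, 144, 146, 146, 146, 147, 146, 146, 146, 146, 146, 146, 146]
```

```bash
python3 - <<'E'
from h import *
f=r.grab_frame("wrist"); yaw=-16.2
d=np.array([np.cos(np.radians(yaw)),np.sin(np.radians(yaw)),0])
a,b,m,fr=[onz(f,*q,.122) for q in((308.3,283),(350.7,283),(329.5,288.4),(329.5,272))]
print("width",np.linalg.norm(a-b),"depth",np.linalg.norm(m-fr),"rear",m)
t=m-.0130*d; Q=tool(yaw); print(t)
plan(85,[((*t[:2],.175),Q,4),((*t[:2],.105),Q,4)])
E
```

```text
width 0.02998912211291045 depth 0.01277469688178465 rear [ 0.60461688 -0.33345162  0.122     ]
[ 0.59213307 -0.32982474  0.122     ]
85 0.0161 0.0012 0.0067 -0.001 0.002 0; 85 0.016 0.0012 0.0068 -0.001 0.003 0; 85 0.0161 0.0012 0.0067 -0.001 0.002 0; 85 0.0161 0.0012 0.0068 -0.001 0.003 0; 85 0.0175 0 0 0 0 0; 85 0.0175 0 0 0 0 0; 85 0.0175 0 0 0 0 0; 85 0.0175 0 0 0 0 0
```

Request:
{"name": "apply_moves", "arguments": {
  "increments": "85 0.016 0.001 0.0065 0 0 0; 85 0.016 0.001 0.007 0 0 0; 85 0.016 0.001 0.0065 0 0 0; 85 0.016 0.0005 0.007 0 0 0; 85 0.0175 0 0 0 0 0; 85 0.0175 0 0 0 0 0; 85 0.0175 0 0 0 0 0; 85 0.0175 0 0 0 0 0"
}}

```text
clock: 18.8
tcp_pos: [0.5919, -0.3298, 0.102]
orientation: [0.221, 1.561, -0.22]
contact_force: [0.3, 0.1, -0.2]
grip_width: 0.0847
```

Request:
{"name": "apply_moves", "arguments": {
  "increments": "22 0 0 0 0 0 0; 22 0 0 0 0 0 0; 22 0 0 0 0 0 0; 22 0 0 0 0 0 0; 22 0 0 0 0 0 0; 22 0 0 0 0 0 0; 22 0 0 0 0 0 0; 22 0 0 0 0 0 0"
}}

```text
clock: 19.6
tcp_pos: [0.5924, -0.3308, 0.1052]
orientation: [0.221, 1.558, -0.222]
contact_force: [0.3, -1.1, 5.5]
grip_width: 0.0286
```

```bash
cat >> h.py <<'E'
def held(h,z=None):
    """held lug: intensity profile; rear/front offset along tool z for head top"""
    f=r.grab_frame("wrist"); o=r.get_obs(); p=o["tcp_pos"]; M=R.from_rotvec(o["orientation"]).as_matrix(); g=cv2.cvtColor(f["color"],cv2.COLOR_BGR2GRAY).astype(int)
    cv2.imwrite("pics/held%d.png"%(h*1e3),f["color"])
    u,v=np.round(proj(f,p*[1,1,0]+[0,0,z or h]+.005*M[:,2])).astype(int)
    prof=g[v-30:v+30,u-8:u+9].mean(1).astype(int); print(u,"rows",v-30,prof.tolist())
    print("cols",u-60,"row",v,g[v-1:v+2,u-60:u+60].mean(0).astype(int).tolist())
    for row in range(v-30,v+30,4): print(row,((onz(f,u,row,z or h)-p)@M[:,2]*1e3).round(1),end="; ")
E
python3 - <<'E'
from h import *
stat(); held(.122)
E
```

```text
t 19.6 p [ 0.5924 -0.3308  0.1052] x [ 0.002 -0.001 -1.   ] y [ 0.278  0.961 -0.   ] F [ 0.32 -1.09  5.46] w 28.6 j [ 0.23  0.64  0.27  1.67 -0.21  0.85  1.88]
320 rows 345 [32, 32, 32, 32, 32, 32, 33, 33, 32, 32, 32, 32, 33, 33, 33, 34, 36, 39, 41, 44, 44, 44, 44, 44, 44, 44, 44, 44, 44, 44, 44, 44, 44, 44, 44, 44, 44, 44, 44, 44, 44, 44, 44, 44, 44, 44, 44, 44, 40, 25, 175, 183, 183, 183, 183, 183, 182, 183, 183, 183]
cols 260 row 375 [12, 13, 12, 14, 14, 11, 11, 10, 11, 11, 13, 15, 16, 16, 14, 11, 19, 34, 41, 42, 45, 44, 44, 44, 44, 45, 45, 45, 44, 45, 45, 44, 44, 44, 45, 44, 44, 44, 44, 45, 44, 44, 44, 44, 44, 45, 44, 44, 44, 44, 44, 44, 44, 44, 44, 44, 44, 44, 44, 44, 44, 44, 44, 44, 44, 44, 44, 45, 44, 44, 45, 44, 44, 44, 44, 44, 44, 45, 45, 44, 44, 45, 44, 44, 43, 44, 44, 45, 43, 44, 44, 44, 44, 44, 44, 44, 44, 42, 41, 32, 15, 12, 14, 14, 15, 16, 13, 11, 11, 10, 10, 11, 13, 12, 11, 13, 15, 12, 11, 11]
345 -7.2; 349 -5.6; 353 -4.0; 357 -2.4; 361 -0.8; 365 0.9; 369 2.5; 373 4.2; 377 5.9; 381 7.6; 385 9.3; 389 11.0; 393 12.8; 397 14.5; 401 16.3;
```

```bash
python3 - <<'E'
from h import *
o=r.get_obs();p=o["tcp_pos"]
plan(22,[((*p[:2],.24),tool(-16.2),4),(S(-.122,.22),tool(YAW),12),(S(-.113,.1827),tool(YAW),5)])
E
```

```text
22 -0.0337 0 0.0001 0.002 0.004 0.001; 22 -0.0337 0 0 0.002 0.004 0.001; 22 -0.0337 0 0 0.002 0.004 0.001; 22 -0.0337 0 0.0001 0.002 0.004 0.001; 22 0.0017 0.0309 -0.0121 -0.109 0 0; 22 0.0016 0.0311 -0.0117 -0.109 0 0; 22 0.0017 0.0313 -0.0113 -0.109 0 0; 22 0.0017 0.0313 -0.0109 -0.109 0 0
22 0.0017 0.0316 -0.0105 -0.11 0 0; 22 0.0016 0.0316 -0.0101 -0.109 0 0; 22 0.0017 0.0318 -0.0097 -0.109 0 0; 22 0.0017 0.0319 -0.0092 -0.109 0 0; 22 0.0016 0.032 -0.0088 -0.109 0 0; 22 0.0017 0.0322 -0.0084 -0.109 0 0; 22 0.0017 0.0322 -0.008 -0.109 0 0; 22 0.0017 0.0324 -0.0076 -0.109 0 0
22 0.0075 0 0.0018 0 0 0; 22 0.0074 0 0.0018 0 0 0; 22 0.0075 0 0.0018 0 0 0; 22 0.0074 0 0.0018 0 0 0; 22 0.0075 0 0.0018 0 0 0; 22 0 0 0 0 0 0; 22 0 0 0 0 0 0; 22 0 0 0 0 0 0
```

Request:
{"name": "apply_moves", "arguments": {
  "increments": "22 -0.02 0 0 0 0 0; 22 -0.038 0 0 0 0 0; 22 -0.04 0 0 0 0 0; 22 -0.04 0 0 0 0 0; 22 0.0015 0.031 -0.012 -0.11 0 0; 22 0.0015 0.031 -0.0115 -0.11 0 0; 22 0.0015 0.0315 -0.0115 -0.11 0 0; 22 0.0015 0.0315 -0.011 -0.11 0 0"
}}

```text
clock: 20.45
tcp_pos: [0.5788, -0.1957, 0.2355]
orientation: [0.18, 1.565, -0.179]
contact_force: [1.0, -0.4, -1.5]
grip_width: 0.0288
```

Request:
{"name": "apply_moves", "arguments": {
  "increments": "22 0.0015 0.0315 -0.0105 -0.11 0 0; 22 0.0015 0.0315 -0.01 -0.11 0 0; 22 0.0015 0.032 -0.0095 -0.11 0 0; 22 0.0015 0.032 -0.009 -0.11 0 0; 22 0.0015 0.032 -0.009 -0.11 0 0; 22 0.0015 0.032 -0.0085 -0.11 0 0; 22 0.0015 0.032 -0.008 -0.11 0 0; 22 0 0.032 -0.0075 -0.105 0 0"
}}

```text
clock: 21.25
tcp_pos: [0.554, 0.0678, 0.225]
orientation: [0.096, 1.571, -0.097]
contact_force: [-0.0, -0.1, -0.9]
grip_width: 0.0288
```

```bash
python3 - <<'E'
from h import *
stat();where()
plan(22,[(S(-.113,.1827),tool(YAW),5)])
E
```

```text
t 21.25 p [0.554  0.0678 0.225 ] x [-0.002 -0.    -1.   ] y [ 0.123  0.992 -0.001] F [-0.04 -0.05 -0.92] w 28.8 j [-0.36  0.31  0.16  1.87 -0.06  0.97  1.27]
s -0.1246 lat 0.0013 z 0.2250 Fs -0.03 Fz -0.92
22 0.0084 -0.0003 0.0023 0.005 -0.003 0.001; 22 0.0085 -0.0002 0.0024 0.004 -0.004 0.001; 22 0.0084 -0.0003 0.0023 0.005 -0.003 0.001; 22 0.0085 -0.0002 0.0023 0.005 -0.004 0.001; 22 0.0085 -0.0003 0.0023 0.004 -0.003 0; 22 0 0 0 0 0 0; 22 0 0 0 0 0 0; 22 0 0 0 0 0 0
```

Request:
{"name": "apply_moves", "arguments": {
  "increments": "22 0.0085 -0.0003 0.002 0.005 0 0; 22 0.0085 -0.0003 0.0025 0.005 0 0; 22 0.0085 -0.0003 0.002 0.005 0 0; 22 0.0085 -0.0002 0.0025 0.005 0 0; 22 0.008 -0.0002 0.002 0.005 0 0; 22 0 0 0 0 0 0; 22 0 0 0 0 0 0; 22 0 0 0 0 0 0"
}}

```text
clock: 22.05
tcp_pos: [0.5662, 0.0636, 0.1841]
orientation: [0.1, 1.568, -0.1]
contact_force: [0.8, -0.1, -0.9]
grip_width: 0.029
```

```bash
python3 - <<'E'
from h import *
stat();where()
plan(22,[(S(-.0675,.1827),tool(YAW),7)])
E
```

```text
t 22.05 p [0.5662 0.0636 0.1841] x [ 0.001  0.    -1.   ] y [0.127 0.992 0.   ] F [ 0.85 -0.1  -0.91] w 29.0 j [-0.34  0.38  0.15  1.88 -0.07  0.89  1.29]
s -0.1119 lat -0.0013 z 0.1841 Fs 0.86 Fz -0.91
22 0.0002 0.0002 0.0063 -0.002 0.001 0; 22 0.0002 0.0002 0.0064 -0.001 0 -0.001; 22 0.0002 0.0002 0.0063 -0.002 0.001 0; 22 0.0002 0.0002 0.0064 -0.002 0 0; 22 0.0002 0.0002 0.0063 -0.001 0.001 -0.001; 22 0.0003 0.0001 0.0063 -0.002 0.001 0; 22 0.0002 0.0002 0.0064 -0.001 0 0; 22 0 0 0 0 0 0
```

Request:
{"name": "apply_moves", "arguments": {
  "increments": "22 0.001 0.0012 0.004 0 0 0; 22 0 0 0.007 0 0 0; 22 0 0 0.007 0 0 0; 22 0 0 0.007 0 0 0; 22 0 0 0.007 0 0 0; 22 0 0 0.007 0 0 0; 22 0 0 0.006 0 0 0; 22 0 0 0 0 0 0"
}}

```text
clock: 22.85
tcp_pos: [0.6117, 0.059, 0.1827]
orientation: [0.1, 1.568, -0.1]
contact_force: [-0.9, -0.0, -0.5]
grip_width: 0.0288
```

Request:
{"name": "apply_moves", "arguments": {
  "increments": "22 0 0 0.004 0 0 0; 22 0 0 0.005 0 0 0; 22 0 0 0.005 0 0 0; 22 0 0 0.005 0 0 0; 22 0 0 0.003 0 0 0; 22 0 0 0.002 0 0 0; 22 0 0 0 0 0 0; 22 0 0 0 0 0 0"
}}

```text
clock: 23.65
tcp_pos: [0.6345, 0.0562, 0.1827]
orientation: [0.1, 1.569, -0.099]
contact_force: [-0.8, -0.3, -1.7]
grip_width: 0.0286
```

```bash
python3 - <<'E'
from h import *
stat();where()
E
```

```text
t 23.65 p [0.6345 0.0562 0.1827] x [-0.  0. -1.] y [0.126 0.992 0.   ] F [-0.77 -0.33 -1.73] w 28.6 j [-0.3   0.48  0.16  1.72 -0.09  0.95  1.34]
s -0.0433 lat -0.0001 z 0.1827 Fs -0.72 Fz -1.73
```

Request:
{"name": "apply_moves", "arguments": {
  "increments": "22 0 0 0.001 0 0 0; 22 0 0 0.001 0 0 0; 22 0 0 0.001 0 0 0; 22 0 0 0.001 0 0 0; 22 0 0 0.0005 0 0 0; 22 0 0 0.0005 0 0 0; 22 0 0 0 0 0 0; 22 0 0 0 0 0 0"
}}

```text
clock: 24.45
tcp_pos: [0.6395, 0.0555, 0.1828]
orientation: [0.1, 1.569, -0.1]
contact_force: [0.4, -0.9, -1.5]
grip_width: 0.0286
```

Request:
{"name": "apply_moves", "arguments": {
  "increments": "22 0 0 0.0005 0 0 0; 22 0 0 0.0005 0 0 0; 22 0 0 0.0005 0 0 0; 22 0 0 0.0005 0 0 0; 22 0 0 0.0005 0 0 0; 22 0 0 0 0 0 0; 22 0 0 0 0 0 0; 22 0 0 0 0 0 0"
}}

```text
clock: 25.25
tcp_pos: [0.642, 0.0552, 0.1828]
orientation: [0.1, 1.569, -0.1]
contact_force: [0.3, 0.8, -0.6]
grip_width: 0.0287
```

Request:
{"name": "apply_moves", "arguments": {
  "increments": "22 0 0 0.0005 0 0 0; 22 0 0 0.0005 0 0 0; 22 0 0 0.0005 0 0 0; 22 0 0 0.0005 0 0 0; 22 0 0 0 0 0 0; 22 0 0 0 0 0 0; 22 0 0 0 0 0 0; 22 0 0 0 0 0 0"
}}

```text
clock: 26.05
tcp_pos: [0.644, 0.055, 0.1828]
orientation: [0.1, 1.569, -0.1]
contact_force: [0.1, -1.1, -1.2]
grip_width: 0.0289
```

Request:
{"name": "apply_moves", "arguments": {
  "increments": "22 0 0 0.0005 0 0 0; 22 0 0 0.0005 0 0 0; 22 0 0 0.0005 0 0 0; 22 0 0 0 0 0 0; 22 0 0 0 0 0 0; 22 0 0 0 0 0 0; 22 0 0 0 0 0 0; 22 0 0 0 0 0 0"
}}

```text
clock: 26.85
tcp_pos: [0.6453, 0.0548, 0.1827]
orientation: [0.1, 1.569, -0.1]
contact_force: [-1.4, 0.2, -0.3]
grip_width: 0.0285
```

Request:
{"name": "apply_moves", "arguments": {
  "increments": "22 0 0 0.0005 0 0 0; 22 0 0 0.0005 0 0 0; 22 0 0 0.0005 0 0 0; 22 0 0 0 0 0 0; 22 0 0 0 0 0 0; 22 0 0 0 0 0 0; 22 0 0 0 0 0 0; 22 0 0 0 0 0 0"
}}

```text
clock: 27.65
tcp_pos: [0.6462, 0.0547, 0.1825]
orientation: [0.099, 1.571, -0.1]
contact_force: [-5.0, 1.8, 0.2]
grip_width: 0.029
```

Request:
{"name": "apply_moves", "arguments": {
  "increments": "22 0 0 0.0005 0 0 0; 22 0 0 0.0005 0 0 0; 22 0 0 0 0 0 0; 22 0 0 0 0 0 0; 22 0 0 0 0 0 0; 22 0 0 0 0 0 0; 22 0 0 0 0 0 0; 22 0 0 0 0 0 0"
}}

```text
clock: 28.45
tcp_pos: [0.6465, 0.0547, 0.1824]
orientation: [0.099, 1.572, -0.1]
contact_force: [-6.7, 0.1, 2.0]
grip_width: 0.0288
```

Request:
{"name": "apply_moves", "arguments": {
  "increments": "22 0 0 -0.001 0 0 0; 22 0 0 -0.0015 0 0 0; 22 0.003 0 0 0 0 0; 22 0.005 0 0 0 0 0; 22 0.005 0 0 0 0 0; 22 0.004 0 0 0 0 0; 22 0 0 0 0 0 0; 22 0 0 0 0 0 0"
}}

```text
clock: 29.25
tcp_pos: [0.6456, 0.0546, 0.1654]
orientation: [0.099, 1.569, -0.1]
contact_force: [-1.3, 1.0, -1.9]
grip_width: 0.029
```

Request:
{"name": "apply_moves", "arguments": {
  "increments": "22 0.001 0 0 0 0 0; 22 0.001 0 0 0 0 0; 22 0.001 0 0 0 0 0; 22 0 0 0 0 0 0; 22 0 0 0 0 0 0; 22 0 0 0 0 0 0; 22 0 0 0 0 0 0; 22 0 0 0 0 0 0"
}}

```text
clock: 30.05
tcp_pos: [0.6455, 0.0548, 0.1628]
orientation: [0.1, 1.568, -0.099]
contact_force: [-1.6, 0.2, -1.2]
grip_width: 0.0287
```

Request:
{"name": "apply_moves", "arguments": {
  "increments": "22 0.001 0 0 0 0 0; 22 0.001 0 0 0 0 0; 22 0.001 0 0 0 0 0; 22 0 0 0 0 0 0; 22 0 0 0 0 0 0; 22 0 0 0 0 0 0; 22 0 0 0 0 0 0; 22 0 0 0 0 0 0"
}}

```text
clock: 30.85
tcp_pos: [0.6455, 0.0548, 0.1597]
orientation: [0.1, 1.569, -0.1]
contact_force: [-1.9, 0.8, -2.3]
grip_width: 0.0285
```

Request:
{"name": "apply_moves", "arguments": {
  "increments": "22 0.001 0 0 0 0 0; 22 0.001 0 0 0 0 0; 22 0 0 0 0 0 0; 22 0 0 0 0 0 0; 22 0 0 0 0 0 0; 22 0 0 0 0 0 0; 22 0 0 0 0 0 0; 22 0 0 0 0 0 0"
}}

```text
clock: 31.65
tcp_pos: [0.6456, 0.0548, 0.158]
orientation: [0.1, 1.568, -0.099]
contact_force: [-3.6, 0.4, 4.7]
grip_width: 0.0289
```

Request:
{"name": "apply_moves", "arguments": {
  "increments": "22 -0.001 0 0 0 0 0; 40 0 0 0 0 0 0; 60 0 0 0 0 0 0; 85 0 0 0 0 0 0; 85 0 0 0 0 0 0; 85 0 0 0 0 0 0; 85 -0.015 0 0 0 0 0; 85 -0.03 0 0 0 0 0"
}}

```text
clock: 32.45
tcp_pos: [0.644, 0.0547, 0.2028]
orientation: [0.099, 1.573, -0.1]
contact_force: [0.6, 0.2, -0.1]
grip_width: 0.085
```

```bash
python3 - <<'E'
from h import *
stat();where(); p=r.get_obs()["tcp_pos"]
s=r.grab_frame("scene"); cv2.imwrite("pics/s4.png",crop(s,325,280,160,120,5))
plan(85,[((*p[:2],.25),tool(YAW),2),((.42,.012,.235),tool(18.3,12),12)])
E
```

```text
t 32.45 p [0.644  0.0547 0.2028] x [-0.005 -0.001 -1.   ] y [ 0.126  0.992 -0.001] F [ 0.59  0.22 -0.05] w 85.0 j [-0.3   0.48  0.16  1.68 -0.09  1.    1.34]
s -0.0336 lat -0.0004 z 0.2028 Fs 0.56 Fz -0.05
85 -0.02 -0.0003 -0.0017 -0.006 0.024 -0.008; 85 -0.02 -0.0003 -0.0018 -0.006 0.024 -0.007; 85 0.0013 -0.0059 -0.0181 -0.308 0.143 -0.032; 85 0.0015 -0.0052 -0.0182 -0.308 0.143 -0.033; 85 0.002 -0.0045 -0.0184 -0.308 0.143 -0.032; 85 0.0022 -0.0038 -0.0186 -0.308 0.143 -0.033; 85 0.0026 -0.0031 -0.0186 -0.308 0.143 -0.032; 85 0.0029 -0.0024 -0.0186 -0.308 0.143 -0.032
85 0.0032 -0.0018 -0.0187 -0.308 0.143 -0.033; 85 0.0036 -0.001 -0.0187 -0.307 0.143 -0.032; 85 0.0039 -0.0003 -0.0186 -0.308 0.143 -0.032; 85 0.0042 0.0004 -0.0186 -0.308 0.143 -0.033; 85 0.0045 0.0011 -0.0185 -0.308 0.143 -0.032; 85 0.0049 0.0018 -0.0183 -0.308 0.143 -0.033; 85 0 0 0 0 0 0; 85 0 0 0 0 0 0
```

View pics/s4.png

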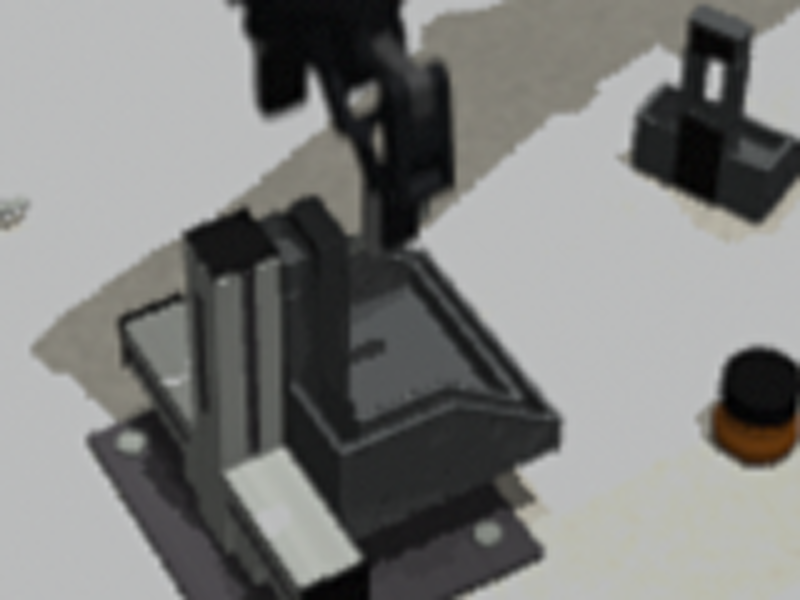

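The medium bin is nested, hanging level in the large one. Next, the small bin, with the tool tilted 12° for reach.

Request:
{"name": "apply_moves", "arguments": {
  "increments": "85 -0.02 0 -0.002 0 0.024 0; 85 -0.02 0 -0.002 0 0.024 0; 85 0.0015 -0.006 -0.018 -0.31 0.143 -0.032; 85 0.0015 -0.005 -0.018 -0.31 0.143 -0.032; 85 0.002 -0.0045 -0.0185 -0.31 0.143 -0.032; 85 0.002 -0.004 -0.0185 -0.31 0.143 -0.032; 85 0.0025 -0.003 -0.0185 -0.31 0.143 -0.032; 85 0.003 -0.0025 -0.0185 -0.31 0.143 -0.032"
}}

```text
clock: 33.3
tcp_pos: [0.5298, 0.0337, 0.2381]
orientation: [-0.09, 1.678, 0.066]
contact_force: [0.5, -1.0, 0.2]
grip_width: 0.0849
```

Request:
{"name": "apply_moves", "arguments": {
  "increments": "85 0.003 -0.002 -0.0185 -0.308 0.143 -0.032; 85 0.0035 -0.001 -0.0185 -0.308 0.143 -0.032; 85 0.004 0 -0.0185 -0.308 0.143 -0.032; 85 0.004 0.0005 -0.0185 -0.308 0.143 -0.032; 85 0.0045 0.001 -0.0185 -0.308 0.143 -0.032; 85 0.005 0.002 -0.0185 -0.308 0.143 -0.032; 85 0 0 0 0 0 0; 85 0 0 0 0 0 0"
}}

```text
clock: 34.1
tcp_pos: [0.4192, 0.013, 0.2312]
orientation: [-0.282, 1.766, 0.232]
contact_force: [-0.0, 0.6, 0.6]
grip_width: 0.0849
```

```bash
python3 - <<'E'
from h import *
stat(); lug((.3835,.0050),18.3,.114)
E
```

```text
t 34.1 p [0.4192 0.013  0.2312] x [-0.201 -0.063 -0.978] y [-0.314  0.95   0.003] F [-0.01  0.58  0.6 ] w 84.9 j [-0.27  0.19  0.09  2.03  0.01  1.13  1.7 ]
pred head centre 324 208
rows 180 [86, 86, 86, 86, 86, 86, 86, 85, 86, 85, 86, 86, 85, 74, 62, 51, 49, 25, 32, 48, 23, 48, 66, 81, 85, 85, 84, 84, 83, 83, 82, 82, 81, 81, 80, 80, 79, 80, 79, 68, 54, 22, 17, 18, 96, 132, 135, 135, 135, 135, 134, 122, 109, 97, 94, 97]
cols 288 at row 204 [27, 33, 32, 32, 32, 32, 32, 41, 48, 49, 51, 49, 50, 50, 49, 49, 49, 40, 44, 67, 80, 83, 83, 83, 83, 84, 84, 84, 84, 83, 84, 83, 84, 84, 84, 84, 84, 84, 84, 84, 84, 84, 84, 84, 84, 84, 85, 84, 84, 85, 85, 84, 85, 85, 84, 84, 84, 84, 85, 78, 65, 62, 75, 66, 56, 52, 47, 47, 46, 47, 47, 47]
cols 288 at row 212 [82, 82, 82, 82, 70, 53, 48, 48, 48, 49, 49, 56, 58, 53, 48, 48, 48, 38, 47, 65, 78, 83, 81, 81, 82, 81, 82, 82, 82, 82, 81, 81, 82, 82, 82, 82, 81, 81, 81, 81, 82, 81, 81, 81, 81, 82, 82, 81, 82, 82, 81, 81, 82, 82, 82, 82, 82, 82, 82, 76, 66, 51, 65, 74, 74, 75, 74, 74, 77, 80, 87, 91]
```

```bash
python3 - <<'E'
from h import *
f=r.grab_frame("wrist"); yaw=18.3
d=np.array([np.cos(np.radians(yaw)),np.sin(np.radians(yaw)),0])
a,b,m,fr=[onz(f,*q,.114) for q in((305.7,208),(348.8,208),(327.2,220.2),(327.2,201))]
print("width",np.linalg.norm(a-b),"depth",np.linalg.norm(m-fr),"rear",m)
t=m-.0150*d; t[2]=.098; Q=tool(yaw,12); print(t, np.linalg.norm(t[:2]))
plan(85,[(t-.06*Q.as_matrix()[:,0],Q,4),(t,Q,4)])
E
```

```text
width 0.029148410779099895 depth 0.012990306574628145 rear [0.38427921 0.00786176 0.114     ]
[0.37003783 0.00315187 0.098     ] 0.37005125455301857
85 0.0201 0.0015 -0.0053 0.001 -0.006 -0.006; 85 0.0201 0.0015 -0.0053 0.001 -0.006 -0.006; 85 0.0201 0.0015 -0.0053 0 -0.006 -0.005; 85 0.0201 0.0015 -0.0053 0.001 -0.006 -0.006; 85 0.015 0 0 0 0 0; 85 0.015 0 0 0 0 0; 85 0.015 0 0 0 0 0; 85 0.015 0 0 0 0 0
```

Request:
{"name": "apply_moves", "arguments": {
  "increments": "85 0.02 0.0015 -0.0055 0 -0.006 -0.006; 85 0.02 0.0015 -0.0055 0 -0.006 -0.006; 85 0.02 0.0015 -0.005 0 -0.006 -0.006; 85 0.02 0.0015 -0.005 0 -0.006 -0.006; 85 0.008 0 0 0 0 0; 85 0.007 0 0 0 0 0; 85 0 0 0 0 0 0; 85 0 0 0 0 0 0"
}}

```text
clock: 35.0
tcp_pos: [0.3789, 0.0061, 0.1423]
orientation: [-0.285, 1.764, 0.231]
contact_force: [0.0, 1.2, 0.2]
grip_width: 0.0852
```

```bash
python3 - <<'E'
from h import *
stat(); Q=tool(18.3,12); plan(85,[((.370,.0032,.098),Q,5)])
E
```

```text
t 35.0 p [0.3789 0.0061 0.1423] x [-0.198 -0.066 -0.978] y [-0.315  0.949  0.   ] F [0.04 1.15 0.2 ] w 85.2 j [-0.27  0.26  0.08  2.2   0.01  0.89  1.69]
85 0.0091 0 0 0.001 -0.002 0; 85 0.009 0 0 0.002 -0.001 0; 85 0.0091 0 0.0001 0.001 -0.002 0; 85 0.009 0 0 0.002 -0.001 0.001; 85 0.0091 0.0001 0 0.001 -0.002 0; 85 0 0 0 0 0 0; 85 0 0 0 0 0 0; 85 0 0 0 0 0 0
```

Request:
{"name": "apply_moves", "arguments": {
  "increments": "85 0.009 0 0 0 0 0; 85 0.009 0 0 0 0 0; 85 0.009 0 0 0 0 0; 85 0.009 0 0 0 0 0; 85 0.009 0 0 0 0 0; 85 0 0 0 0 0 0; 85 0 0 0 0 0 0; 22 0 0 0 0 0 0"
}}

```text
clock: 35.8
tcp_pos: [0.3692, 0.003, 0.098]
orientation: [-0.285, 1.765, 0.231]
contact_force: [-0.4, 0.2, -0.5]
grip_width: 0.0729
```

Request:
{"name": "apply_moves", "arguments": {
  "increments": "22 0 0 0 0 0 0; 22 0 0 0 0 0 0; 22 0 0 0 0 0 0; 22 0 0 0 0 0 0; 22 0 0 0 0 0 0; 22 0 0 0 0 0 0; 22 0 0 0 0 0 0; 22 0 0 0 0 0 0"
}}

```text
clock: 36.6
tcp_pos: [0.3692, 0.0031, 0.0982]
orientation: [-0.285, 1.765, 0.231]
contact_force: [-1.7, 0.7, 5.2]
grip_width: 0.0286
```

```bash
python3 - <<'E'
from h import *
stat(); held(.114)
E
```

```text
t 36.6 p [0.3692 0.0031 0.0982] x [-0.199 -0.066 -0.978] y [-0.315  0.949  0.   ] F [-1.66  0.75  5.22] w 28.6 j [-0.26  0.33  0.07  2.25  0.01  0.77  1.7 ]
319 rows 336 [74, 150, 155, 155, 83, 29, 21, 21, 22, 22, 23, 23, 23, 23, 23, 23, 23, 23, 23, 23, 23, 23, 23, 27, 32, 37, 40, 43, 45, 47, 48, 46, 44, 41, 38, 36, 36, 36, 36, 36, 36, 36, 36, 35, 35, 35, 36, 35, 35, 35, 35, 35, 35, 35, 35, 35, 35, 35, 34, 32]
cols 259 row 366 [10, 11, 11, 11, 9, 8, 9, 8, 4, 6, 8, 11, 10, 12, 10, 9, 6, 13, 27, 34, 35, 36, 36, 37, 37, 36, 37, 37, 36, 37, 36, 37, 37, 36, 37, 36, 37, 37, 36, 36, 36, 37, 37, 37, 36, 36, 36, 36, 37, 37, 36, 37, 36, 36, 42, 46, 46, 49, 50, 49, 50, 50, 50, 50, 50, 50, 50, 49, 50, 50, 50, 49, 47, 45, 46, 48, 50, 50, 41, 36, 36, 35, 36, 35, 36, 36, 36, 36, 36, 36, 37, 36, 35, 36, 35, 35, 35, 36, 33, 32, 25, 9, 6, 10, 12, 12, 14, 10, 7, 8, 7, 9, 9, 9, 8, 8, 8, 7, 9, 10]
336 -9.5; 340 -8.2; 344 -6.8; 348 -5.4; 352 -3.9; 356 -2.5; 360 -1.1; 364 0.3; 368 1.7; 372 3.1; 376 4.6; 380 6.0; 384 7.4; 388 8.9; 392 10.3;
```

```bash
python3 - <<'E'
from h import *
p=r.get_obs()["tcp_pos"]
plan(22,[((*p[:2],.21),tool(18.3,12),4),(S(-.122,.21),tool(YAW,12),8),(S(-.114,.1837),tool(YAW,12),4)])
E
```

```text
22 -0.0273 0 -0.0059 0.002 -0.003 0; 22 -0.0274 0 -0.0058 0.003 -0.003 -0.001; 22 -0.0273 0 -0.0058 0.002 -0.004 0; 22 -0.0273 0 -0.0059 0.003 -0.003 0; 22 -0.0051 0.0001 0.0242 0.453 0 0.096; 22 -0.0052 0.0015 0.0241 0.454 0 0.097; 22 -0.0051 0.0029 0.0239 0.453 0 0.096; 22 -0.005 0.0043 0.0238 0.454 0 0.097
22 -0.005 0.0056 0.0236 0.453 0 0.096; 22 -0.005 0.0069 0.0232 0.453 0 0.096; 22 -0.0048 0.0082 0.0227 0.454 0 0.097; 22 -0.0047 0.0095 0.0223 0.453 0 0.096; 22 0.006 0 0.0033 0 0 0; 22 0.006 0 0.0034 0 0 0; 22 0.006 0 0.0033 0 0 0; 22 0.006 0 0.0033 0 0 0
```

Request:
{"name": "apply_moves", "arguments": {
  "increments": "22 -0.02 0 -0.0045 0 0 0; 22 -0.03 0 -0.0065 0 0 0; 22 -0.03 0 -0.0065 0 0 0; 22 -0.03 0 -0.006 0 0 0; 22 -0.005 0 0.024 0.453 0 0.0965; 22 -0.005 0.0015 0.024 0.453 0 0.0965; 22 -0.005 0.003 0.024 0.453 0 0.0965; 22 -0.005 0.0045 0.024 0.453 0 0.0965"
}}

```text
clock: 37.45
tcp_pos: [0.4631, 0.035, 0.2095]
orientation: [-0.085, 1.781, 0.069]
contact_force: [0.2, -0.7, -2.1]
grip_width: 0.0286
```

Request:
{"name": "apply_moves", "arguments": {
  "increments": "22 -0.005 0.0055 0.0235 0.453 0 0.0965; 22 -0.005 0.007 0.023 0.453 0 0.0965; 22 -0.005 0.008 0.0225 0.453 0 0.0965; 22 -0.005 0.0095 0.0225 0.453 0 0.0965; 22 0 0 0 0 0 0; 22 0 0 0 0 0 0; 22 0 0 0 0 0 0; 22 0 0 0 0 0 0"
}}

```text
clock: 38.25
tcp_pos: [0.555, 0.0658, 0.21]
orientation: [0.11, 1.78, -0.09]
contact_force: [-1.7, 0.9, -2.1]
grip_width: 0.0287
```

```bash
python3 - <<'E'
from h import *
stat();where()
print(R.from_rotvec(r.get_obs()["orientation"]).as_matrix()[:,2])
plan(22,[(S(-.114,.1837),tool(YAW,12),5)])
E
```

```text
t 38.25 p [0.555  0.0658 0.21  ] x [-0.209  0.025 -0.978] y [ 0.124  0.992 -0.001] F [-1.74  0.9  -2.08] w 28.7 j [-0.3   0.44  0.14  1.74 -0.13  1.18  1.34]
s -0.1233 lat -0.0005 z 0.2100 Fs -1.84 Fz -2.08
[ 0.97003049 -0.12123823 -0.21057574]
22 0.0048 0.0001 0.0029 0.002 -0.005 0.002; 22 0.0047 0.0001 0.003 0.002 -0.004 0.001; 22 0.0048 0.0001 0.0029 0.002 -0.005 0.002; 22 0.0047 0.0001 0.0029 0.003 -0.004 0.001; 22 0.0048 0.0001 0.0029 0.002 -0.005 0.002; 22 0 0 0 0 0 0; 22 0 0 0 0 0 0; 22 0 0 0 0 0 0
```

Request:
{"name": "apply_moves", "arguments": {
  "increments": "22 0.005 0.0001 0.003 0.002 -0.005 0.002; 22 0.005 0.0001 0.003 0.002 -0.005 0.002; 22 0.005 0.0001 0.003 0.002 -0.005 0.002; 22 0.0045 0.0001 0.003 0.002 -0.005 0.002; 22 0.0045 0.0001 0.0025 0.002 -0.004 0.001; 22 0 0 0 0 0 0; 22 0 0 0 0 0 0; 22 0 0 0 0 0 0"
}}

```text
clock: 39.05
tcp_pos: [0.5651, 0.0655, 0.1837]
orientation: [0.112, 1.777, -0.09]
contact_force: [-0.1, 0.0, -1.1]
grip_width: 0.0288
```

```bash
python3 - <<'E'
from h import *
stat();where()
plan(22,[(S(-.0625,.1837),tool(YAW,12),8)])
E
```

```text
t 39.05 p [0.5651 0.0655 0.1837] x [-0.205  0.026 -0.978] y [0.125 0.992 0.   ] F [-0.12  0.05 -1.13] w 28.8 j [-0.29  0.48  0.14  1.74 -0.14  1.13  1.35]
s -0.1132 lat 0.0004 z 0.1837 Fs -0.13 Fz -1.13
22 -0.0013 -0.0001 0.0062 0 0.001 0; 22 -0.0013 0 0.0062 0 0.001 -0.001; 22 -0.0013 -0.0001 0.0062 0 0.001 0; 22 -0.0013 0 0.0062 0 0.001 -0.001; 22 -0.0013 -0.0001 0.0062 0 0.002 0; 22 -0.0014 0 0.0062 0.001 0.001 -0.001; 22 -0.0013 -0.0001 0.0062 0 0.001 0; 22 -0.0013 0 0.0062 0 0.001 -0.001
```

Request:
{"name": "apply_moves", "arguments": {
  "increments": "22 -0.0013 -0.0004 0.0062 0 0 0; 22 -0.0014 0 0.0065 0 0 0; 22 -0.0014 0 0.0065 0 0 0; 22 -0.0014 0 0.0065 0 0 0; 22 -0.0014 0 0.0065 0 0 0; 22 -0.0014 0 0.0065 0 0 0; 22 -0.0013 0 0.0062 0 0 0; 22 -0.001 0 0.005 0 0 0"
}}

```text
clock: 39.85
tcp_pos: [0.6161, 0.0586, 0.1835]
orientation: [0.112, 1.777, -0.09]
contact_force: [-0.5, 0.3, -1.6]
grip_width: 0.0289
```

Request:
{"name": "apply_moves", "arguments": {
  "increments": "22 0 0 0 0 0 0; 22 0 0 0 0 0 0; 22 -0.0002 0 0.001 0 0 0; 22 -0.0002 0 0.001 0 0 0; 22 -0.0002 0 0.001 0 0 0; 22 -0.0002 0 0.001 0 0 0; 22 0 0 0 0 0 0; 22 0 0 0 0 0 0"
}}

```text
clock: 40.65
tcp_pos: [0.6196, 0.0582, 0.1835]
orientation: [0.112, 1.777, -0.09]
contact_force: [-1.3, 0.5, 0.4]
grip_width: 0.0285
```

```bash
python3 - <<'E'
from h import *
stat();where()
E
```

```text
t 40.65 p [0.6196 0.0582 0.1835] x [-0.206  0.026 -0.978] y [0.125 0.992 0.   ] F [-1.3  0.5  0.4] w 28.5 j [-0.27  0.56  0.15  1.6  -0.14  1.19  1.38]
s -0.0583 lat 0.0000 z 0.1835 Fs -1.35 Fz 0.40
```

Request:
{"name": "apply_moves", "arguments": {
  "increments": "22 -0.0001 0 0.0005 0 0 0; 22 -0.0001 0 0.0005 0 0 0; 22 -0.0001 0 0.0005 0 0 0; 22 0 0 0 0 0 0; 22 0 0 0 0 0 0; 22 0 0 0 0 0 0; 22 0 0 0 0 0 0; 22 0 0 0 0 0 0"
}}

```text
clock: 41.45
tcp_pos: [0.6211, 0.0581, 0.1835]
orientation: [0.112, 1.777, -0.09]
contact_force: [0.2, 0.7, -0.7]
grip_width: 0.0289
```

Free so far; keep creeping.

Request:
{"name": "apply_moves", "arguments": {
  "increments": "22 -0.0001 0 0.0005 0 0 0; 22 -0.0001 0 0.0005 0 0 0; 22 -0.0001 0 0.0005 0 0 0; 22 -0.0001 0 0.0005 0 0 0; 22 0 0 0 0 0 0; 22 0 0 0 0 0 0; 22 0 0 0 0 0 0; 22 0 0 0 0 0 0"
}}

```text
clock: 42.25
tcp_pos: [0.6231, 0.0578, 0.1835]
orientation: [0.112, 1.777, -0.09]
contact_force: [0.4, 0.4, -1.4]
grip_width: 0.0287
```

Request:
{"name": "apply_moves", "arguments": {
  "increments": "22 -0.0001 0 0.0005 0 0 0; 22 -0.0001 0 0.0005 0 0 0; 22 -0.0001 0 0.0005 0 0 0; 22 0 0 0 0 0 0; 22 0 0 0 0 0 0; 22 0 0 0 0 0 0; 22 0 0 0 0 0 0; 22 0 0 0 0 0 0"
}}

```text
clock: 43.05
tcp_pos: [0.6246, 0.0576, 0.1835]
orientation: [0.112, 1.777, -0.09]
contact_force: [-0.4, -0.7, -1.4]
grip_width: 0.0285
```

Request:
{"name": "apply_moves", "arguments": {
  "increments": "22 -0.0001 0 0.0005 0 0 0; 22 -0.0001 0 0.0005 0 0 0; 22 -0.0001 0 0.0005 0 0 0; 22 0 0 0 0 0 0; 22 0 0 0 0 0 0; 22 0 0 0 0 0 0; 22 0 0 0 0 0 0; 22 0 0 0 0 0 0"
}}

```text
clock: 43.85
tcp_pos: [0.626, 0.0575, 0.1834]
orientation: [0.112, 1.777, -0.09]
contact_force: [-1.8, 0.5, -0.4]
grip_width: 0.0288
```

Request:
{"name": "apply_moves", "arguments": {
  "increments": "22 -0.0001 0 0.0005 0 0 0; 22 -0.0001 0 0.0005 0 0 0; 22 -0.0001 0 0.0005 0 0 0; 22 0 0 0 0 0 0; 22 0 0 0 0 0 0; 22 0 0 0 0 0 0; 22 0 0 0 0 0 0; 22 0 0 0 0 0 0"
}}

```text
clock: 44.65
tcp_pos: [0.6269, 0.0573, 0.1834]
orientation: [0.112, 1.779, -0.09]
contact_force: [-4.6, 0.4, 1.8]
grip_width: 0.0283
```

Request:
{"name": "apply_moves", "arguments": {
  "increments": "22 -0.0001 0 0.0005 0 0 0; 22 -0.0001 0 0.0005 0 0 0; 22 0 0 0 0 0 0; 22 0 0 0 0 0 0; 22 0 0 0 0 0 0; 22 0 0 0 0 0 0; 22 0 0 0 0 0 0; 22 0 0 0 0 0 0"
}}

```text
clock: 45.45
tcp_pos: [0.6273, 0.0573, 0.1833]
orientation: [0.112, 1.78, -0.09]
contact_force: [-6.6, 0.0, 2.3]
grip_width: 0.0286
```

Request:
{"name": "apply_moves", "arguments": {
  "increments": "22 0.0002 0 -0.001 0 0 0; 22 0.0003 0 -0.0015 0 0 0; 22 0.003 0 0.0006 0 0 0; 22 0.005 0 0.0011 0 0 0; 22 0.005 0 0.0011 0 0 0; 22 0.003 0 0.0006 0 0 0; 22 0 0 0 0 0 0; 22 0 0 0 0 0 0"
}}

```text
clock: 46.25
tcp_pos: [0.6261, 0.0572, 0.1667]
orientation: [0.112, 1.777, -0.091]
contact_force: [-1.3, 0.8, -2.6]
grip_width: 0.0287
```

Request:
{"name": "apply_moves", "arguments": {
  "increments": "22 0.001 0 0.0002 0 0 0; 22 0.001 0 0.0002 0 0 0; 22 0 0 0 0 0 0; 22 0 0 0 0 0 0; 22 0 0 0 0 0 0; 22 0 0 0 0 0 0; 22 0 0 0 0 0 0; 22 0 0 0 0 0 0"
}}

```text
clock: 47.05
tcp_pos: [0.6262, 0.0574, 0.1652]
orientation: [0.112, 1.777, -0.09]
contact_force: [-2.9, 0.5, 0.1]
grip_width: 0.0285
```

```bash
python3 - <<'E'
from h import *
stat();where()
E
```

```text
t 47.05 p [0.6262 0.0574 0.1652] x [-0.205  0.026 -0.978] y [0.125 0.992 0.   ] F [-2.95  0.46  0.07] w 28.5 j [-0.26  0.59  0.15  1.6  -0.15  1.16  1.39]
s -0.0516 lat 0.0001 z 0.1652 Fs -2.98 Fz 0.07
```

Request:
{"name": "apply_moves", "arguments": {
  "increments": "22 0.001 0 -0.0003 0 0 0; 22 0.001 0 0 0 0 0; 22 0 0 0 0 0 0; 22 0 0 0 0 0 0; 22 0 0 0 0 0 0; 22 0 0 0 0 0 0; 22 0 0 0 0 0 0; 22 0 0 0 0 0 0"
}}

```text
clock: 47.85
tcp_pos: [0.6256, 0.0574, 0.1632]
orientation: [0.112, 1.776, -0.09]
contact_force: [0.6, -0.1, -1.2]
grip_width: 0.0286
```

Request:
{"name": "apply_moves", "arguments": {
  "increments": "22 0.001 0 0.0002 0 0 0; 22 0.001 0 0.0002 0 0 0; 22 0 0 0 0 0 0; 22 0 0 0 0 0 0; 22 0 0 0 0 0 0; 22 0 0 0 0 0 0; 22 0 0 0 0 0 0; 22 0 0 0 0 0 0"
}}

```text
clock: 48.65
tcp_pos: [0.6256, 0.0575, 0.1613]
orientation: [0.112, 1.776, -0.09]
contact_force: [-0.0, -0.6, 4.2]
grip_width: 0.0288
```

Request:
{"name": "apply_moves", "arguments": {
  "increments": "22 -0.001 0 -0.0002 0 0 0; 40 0 0 0 0 0 0; 60 0 0 0 0 0 0; 85 0 0 0 0 0 0; 85 0 0 0 0 0 0; 85 0 0 0 0 0 0; 85 -0.0145 0 -0.003 0 0 0; 85 -0.029 0 -0.0062 0 0 0"
}}

```text
clock: 49.45
tcp_pos: [0.6241, 0.0574, 0.2057]
orientation: [0.111, 1.781, -0.091]
contact_force: [0.7, 0.5, 1.4]
grip_width: 0.0852
```

Request:
{"name": "apply_moves", "arguments": {
  "increments": "85 -0.029 0 -0.0062 0 0 0; 85 -0.029 0 -0.0062 0 0 0; 85 0 0 -0.03 0 0 0; 85 0 0 -0.03 0 0 0; 85 0 0 -0.03 0 0 0; 85 0 0 0 0 0 0; 85 0 0 0 0 0 0; 85 0 0 0 0 0 0"
}}

```text
clock: 50.25
tcp_pos: [0.5388, 0.0683, 0.2851]
orientation: [0.112, 1.776, -0.09]
contact_force: [0.0, 0.5, -0.2]
grip_width: 0.0848
```

```bash
python3 - <<'E'
from h import *
stat(); s=r.grab_frame("scene"); t=r.grab_frame("top")
a=crop(s,320,285,130,150,4); b=crop(t,290,215,70,150,4); cv2.imwrite("pics/fin.png",np.hstack([a,b]))
E
```

```text
t 50.25 p [0.5388 0.0683 0.2851] x [-0.204  0.026 -0.979] y [0.126 0.992 0.001] F [ 0.01  0.54 -0.19] w 84.8 j [-0.32  0.34  0.15  1.7  -0.11  1.31  1.31]
```

View pics/fin.png

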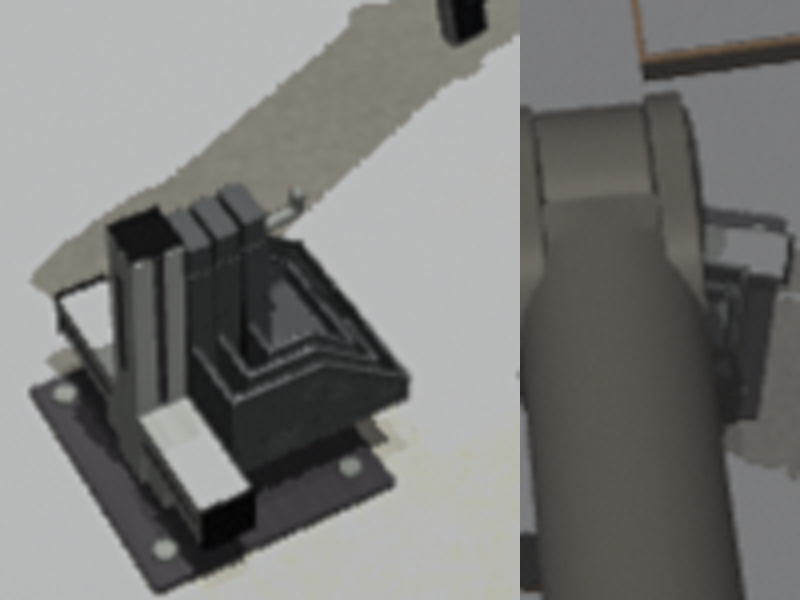

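All three lugs hang in a row on the hook, level and nested (lug heads at crop (185,230), (212,215) and (240,205)), and the gripper is clear. I'm handing in.

```bash
python3 -c "
from bench import r
print(r.hand_in()); print(r.get_obs()['clock'])"
```

```text
the job is handed in; nothing more can be done
None
the job is handed in; nothing more can be done
```

I hung the large, medium and small bins on the hook in that order and handed the job in at about 50 s of the 72 s allowed. `hand_in` gives no verdict, so I have no confirmation that it passed.

- **Pressing home:** the wrist sensor read about 6.1 N (large), 6.7 N (medium) and 6.6 N (small) at the last readings. It is good to about ±1 N. I pushed the large bin 0.5 mm further after its reading without taking another. The push was eased before each bin was lowered.
- **Carried by the hook:** I lowered each bin until the vertical force turned upwards (+1.0, +4.7 and +4.2 N), then let go.
- **Last picture:** the scene view shows the three lugs in a row against the upright, with the bins level and nested. The gripper was clear, about 0.1 m above them. I did not measure the final gaps or heights from it. The top view was blocked by the arm.
- **Disagreements:** on the hook tip, the top camera differed from the wrist and scene views by about 2–4 mm, so I used the wrist and scene position. On the medium bin's lug, the top and wrist views differed by about 4.5 mm sideways, and closing the jaws centred it.
- **Bystanders:** I did not measure them again at the end. No path came near them, and I felt no unexpected contact.

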